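# Pile the counted dishes and lean the counting plate on the stand

## Task

The counting is over: take the two small petri dishes off the sloping stand and the third small one off the bench, and stack all three in one neat, straight pile centred on the large petri dish, which stays where it is. Then lean the flat grey counting plate, grid face out, on the empty stand, lengthways up the slope in the middle of the deck, with its lower end standing on the lip. Leave everything else where it is.

Things in the scene. Friction and masses are not known exactly. Their poses are not given: they have to be found in the camera images.
- dish_a: Small beige closed round petri dish, 60 mm across (63 with its label tab), 14 mm high, rigid and used as one solid disc; origin at the centre of its underside, z up through its lid. At the start it lies on the sloping deck of the stand, resting on the lip, in the left half as the robot sees it.
- dish_b: Small beige closed round petri dish, 60 mm across (63 with its label tab), 14 mm high, rigid and used as one solid disc; origin at the centre of its underside, z up through its lid. At the start it lies on the sloping deck of the stand, resting on the lip, in the right half.
- dish_c: Small beige closed round petri dish, 60 mm across (63 with its label tab), 14 mm high, rigid and used as one solid disc; origin at the centre of its underside, z up through its lid. At the start it lies flat on the bench.
- big_dish: The large petri dish, 90 mm across, 14 mm high, lying flat on the bench, loose; origin at the centre of its underside. The pile is built on it.
- count_plate: Flat grey counting plate with a fine white grid on its upper face, 140 x 60 x 10 mm, about 0.1 kg, lying flat on the bench at the start. Origin at the centre of its underside (the face without grid); x along the 140 mm, y along the 60 mm, z up out of the grid face. Its two ends are alike.
- deck: Sloping deck of the fixed aluminium stand, 160 mm up the slope, 200 mm wide, inclined 35 degrees, low side towards the robot. Origin: centre of its upper surface, 60 mm above the bench; x up the slope, y level to the left, z out of the surface. Lip along the low edge 6 mm high, inner face at x = -75 mm; no side walls. With its end on the lip the plate's origin is at x = -5 mm, z = 0.
- timer: White bench timer, 62 x 66 x 19 mm, bystander; origin under its centre.
- tape_roll: Flat-lying roll of tape with a hole, 63 mm across, 19 mm high, bystander (not a dish); origin under its centre.
- vial: Capped vial, 28 mm across, 113 mm high, standing, bystander; origin under its centre.
- bottle: Bottle with screw cap, 56 mm across, 111 mm high, standing, bystander; origin under its centre.
- note_pad: Square note pad, 76 mm, 11 mm thick, bystander; origin under its centre.
- dropper: Small brown dropper bottle, 30 mm across, 86 mm high, standing, bystander; origin under its centre.
- black_marker: Black marker pen, 142 mm long, lying, bystander; origin under its centre.
Things that resemble listed ones, but are neither listed nor needed, are in the scene too. Leave any black, blue or red look-alike of the dish_a alone.

How it is judged:
By the outcome, as a careful person would: the job done as asked, in the order asked, and still so for the second after the job is handed in, with the robot touching nothing.
It also fails if it takes over 72 s, if anything falls off the work surface, if the arm or the gripper's body presses on something with over 40 N, if the wrist force passes 120 N, or if a joint passes its speed limit or range.

## Robot

A 6-joint arm with a two-finger parallel gripper is mounted at the origin on a cart in front of the work surface, level with it; the furniture and walls round the work are solid. World frame = base frame: x ahead of the robot, y to its left, z up, the work surface at z = 0. Lengths are in m, angles in rad, forces in N, time in s.
With the tool pointing down it reaches from about 0.35 to 0.775 m from the base axis. Payload 7.3 kg.
Tool frame: the origin (TCP) lies between the finger pads; the fingertips stand 17 mm ahead of it and the grasp point (between the pads) lies 2 mm behind it; z points along the fingers, y is the direction in which the jaws open and shut (so a half turn about z gives the same grasp; the last joint's range is limited). The gripper opens to 92 mm and grips with 3 to 60 N. Pads are 19 mm wide; open, the fingers measure 130 mm over their backs; the gripper's body (75 mm by 190 mm) begins 47 mm behind the grasp point.
Start: joints at [-1.378, 0.342, 1.524, -0, 1.275, -0.146], TCP at [0.175, -0.495, 0.244] pointing down, gripper open.
Joint ranges: [-2.53, 2.53], [-0.77, 2.02], [0.04, 2.7], [-1, 4.14], [0.28, 2.66], [-3.11, 3.11]. Speed limits (rad/s): [2.57, 2.57, 3.14, 3.14, 3.14, 3.14].

## Interface

Orientations are given as a rotation vector (axis times angle).
In Python, from cell import arm gives the robot as it stands.
- The arm moves only by the shell command python3 -m jog 'ROWS' [FORCE]. ROWS is JSON, one flat list of numbers, 5 for each row, row after row: the shift along the tool's x, y, z in cm, then the turn about the tool's z in rad, then the finger opening in cm, from 0 to 9.18. A call has exactly 8 rows; each row is the pose to reach, as a shift and turn from the pose commanded when the call began, along the tool's axes at that moment; what a row does not reach only later rows make up. A row lasts 1/8 s, in which the tool goes at most 62.5 mm and 10.7 degrees, less where a joint would pass 70% of its speed; a pose out of reach is approached as far as the arm can. A call with a gripper value outside its range is refused whole. The fingers move at their own pace and stop on an object; FORCE is the grip in N (left out, the last holds). Time passes only in rows, so rows that repeat a pose let the fingers close, or fill a call up. It gives the time, the measured TCP pose, the force and the opening at its end, in the units of the state.
- arm.sense(): the state, without advancing time (a new reading comes with each control period).
- arm.snapshot(name): name is "scene" or "top" or "wrist"; returns a dict with "color" (480x640x3 uint8, red, green, blue), "fx", "fy", "cx", "cy" (pixels), "position" and "orientation" of the camera in the world. Camera axes: x right, y up, looking along -z (the intrinsics and any distortion apply to the point x, -y, -z); pixel columns grow to the right and rows downward; lengths in m; the calibration is good to about 2 mm. A picture is of the moment at which its call begins. There is no depth.
- arm.sign_off(): hands the job in, once; it reports no verdict.
Trained networks look in a picture, given as the dict that the camera call returned (one of the last four; its "shot" number tells which), for a name from the list of things; names that differ only in an ending like _2 or _b are one class to them, and where a whole thing is asked for, a point or a joint stands for the part that bears it (a point fixed in the world has none). Each returns a list of dicts, best first, with "conf" (0 to 1); they miss things now and then, are a little off and sometimes report something else, mostly with a low value. They report only what shows in the picture. A call takes as long as a camera call. They do not tell look-alikes from the thing itself.
- arm.find_in(thing, picture): "xyz" ([x, y, z] in m, in the coordinates of the camera as it stood for that picture, good to about 4 mm: the middle of the surface that is visible of it).
- arm.masks_of(thing, picture): "mask" (480x640 bool, what is visible of it).
The state is a dict: "time_s": time; "q": joint angles; "qvel": joint speeds; "effort": joint torques, N m; "tool_pos": TCP position; "tool_rot": TCP orientation; "ft_force": force on the tool from outside, world axes, zero at the start; "ft_torque": the same for the moment, N m; "width": finger opening in m.
Only numpy, scipy, OpenCV 4.12 (cv2) and the standard library are available. Lean on these libraries where they do the work, as an engineer would, in place of code of your own. Each camera call takes 0.05 s, during which the arm holds its last target.

## Working session

There is one attempt and no reset: what is moved stays moved. The work goes in short steps, Python scripts to look and compute and a shell command to move; the robot and the scene stay as the last step left them, time stands still between calls to the robot, and variables do not carry over. Pictures are saved under pics/ and viewed, and the job is handed in when it is done.

```bash
ls; mkdir -p pics; python3 - <<'E'
from cell import arm
import cv2
s=arm.sense(); print({k:s[k] for k in ('time_s','q','tool_pos','tool_rot','width','ft_force')})
for n in ('scene','top','wrist'):
    p=arm.snapshot(n); cv2.imwrite(f'pics/{n}0.png',p['color'][:,:,::-1]); print(n,{k:v for k,v in p.items() if k!='color'})
E
```

```text
pics
{'time_s': 0.0, 'q': array([-1.37797660e+00,  3.42738419e-01,  1.52501741e+00, -1.25556575e-05,
        1.27540392e+00, -1.45997404e-01]), 'tool_pos': array([ 0.17443969, -0.49476584,  0.24303666]), 'tool_rot': array([-3.09507473e+00, -5.29412253e-01,  7.64440684e-05]), 'width': 0.0917732655765734, 'ft_force': array([-0.27242074, -0.2001163 , -0.15055029])}
scene {'fx': 480.33991136660666, 'fy': 480.33991136660666, 'cx': 321.89728850262674, 'cy': 240.12732936831526, 'position': array([-0.51597735,  0.7932159 ,  0.73688154]), 'orientation': array([ 0.59646902, -1.18797051, -1.93505679]), 'shot': 1}
top {'fx': 507.42143291398395, 'fy': 507.42143291398395, 'cx': 320.76279306446065, 'cy': 236.6589341979226, 'position': array([0.29063652, 0.01464605, 1.40484104]), 'orientation': array([ 0.15023751, -0.16081039, -1.5637663 ]), 'shot': 2}
wrist {'fx': 401.5214828300159, 'fy': 401.5214828300159, 'cx': 318.7796680420145, 'cy': 241.61402333133293, 'position': array([ 0.25204733, -0.46724809,  0.38412142]), 'orientation': array([-0.26656065,  0.19102393, -1.22171671]), 'shot': 3}
```

View pics/scene0.png

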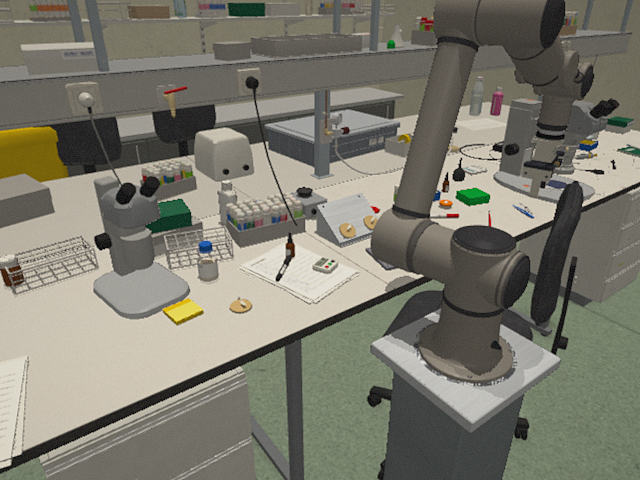

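View pics/top0.png

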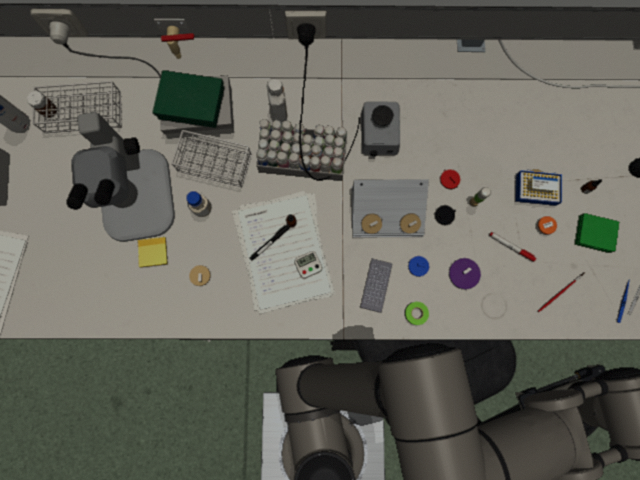

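View pics/wrist0.png

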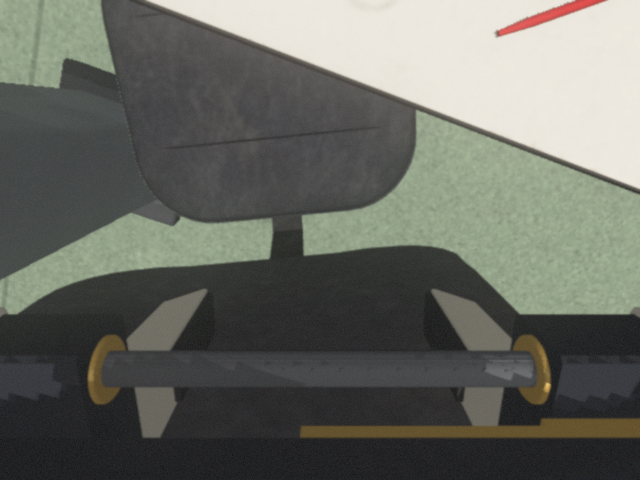

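```bash
cat > h.py <<'E'
import numpy as np, cv2
from scipy.spatial.transform import Rotation as R
from cell import arm
def ray(p,u,v):
    d=np.array([(u-p['cx'])/p['fx'],-(v-p['cy'])/p['fy'],-1.0])
    return R.from_rotvec(p['orientation']).apply(d)
def onz(p,u,v,z):
    d=ray(p,u,v); c=np.asarray(p['position']); return c+d*(z-c[2])/d[2]
def proj(p,X):
    x=R.from_rotvec(p['orientation']).inv().apply(np.asarray(X)-p['position'])
    return np.array([p['cx']+p['fx']*x[...,0]/-x[...,2], p['cy']-p['fy']*x[...,1]/-x[...,2]]).T
def world(p,x): return R.from_rotvec(p['orientation']).apply(x)+p['position']
def tool():
    s=arm.sense(); Rm=R.from_rotvec(s['tool_rot']).as_matrix(); return s,Rm
E
python3 - <<'E'
from h import *
np.set_printoptions(precision=4,suppress=True)
p=arm.snapshot('top')
for n in ('dish_a','big_dish','count_plate','deck','timer','tape_roll','vial','bottle','note_pad','dropper','black_marker'):
    for r in arm.find_in(n,p):
        X=world(p,r['xyz']); print(n,round(r['conf'],2),X,proj(p,X).round())
s,Rm=tool(); print(Rm, s['time_s'])
cv2.imwrite('pics/topcrop.png',cv2.resize(p['color'][160:340,330:530,::-1],(800,720),interpolation=cv2.INTER_CUBIC)[:600])
cv2.imwrite('pics/topcrop2.png',cv2.resize(p['color'][220:340,170:330,::-1],(800,600),interpolation=cv2.INTER_CUBIC))
E
```

```text
dish_a 0.91 [ 0.6009 -0.1319  0.0458] [371. 223.]
dish_a 0.78 [ 0.6357 -0.344   0.0073] [444. 215.]
dish_a 0.66 [0.4669 0.3418 0.0092] [199. 273.]
dish_a 0.58 [ 0.4907 -0.2671  0.0024] [418. 266.]
dish_a 0.57 [ 0.6046 -0.2375  0.0386] [409. 223.]
dish_a 0.55 [ 0.7418 -0.3703  0.0095] [451. 179.]
big_dish 0.82 [ 0.4706 -0.3944  0.0094] [465. 272.]
count_plate 0.81 [ 0.4367 -0.1457  0.0119] [376. 284.]
count_plate 0.45 [0.4917 0.0416 0.0221] [308. 264.]
deck 0.83 [ 0.6531 -0.1812  0.0667] [389. 203.]
timer 0.61 [0.4906 0.0398 0.0233] [308. 264.]
timer 0.58 [0.5582 0.1472 0.0191] [270. 240.]
timer 0.5 [ 0.3573 -0.2547  0.0177] [417. 313.]
tape_roll 0.66 [ 0.3587 -0.2516  0.0186] [416. 313.]
vial 0.74 [ 0.6673 -0.4265  0.0893] [481. 196.]
bottle 0.82 [0.6514 0.3373 0.0501] [200. 205.]
bottle 0.22 [ 0.6031 -0.1297  0.0453] [370. 223.]
note_pad 0.72 [0.5242 0.4746 0.0155] [151. 252.]
dropper 0.48 [0.6051 0.0866 0.0515] [291. 221.]
dropper 0.22 [ 0.6538 -0.1814  0.0699] [390. 203.]
black_marker 0.71 [0.5545 0.1453 0.0183] [270. 242.]
[[ 0.9431  0.3324  0.    ]
 [ 0.3324 -0.9431 -0.0001]
 [-0.      0.0001 -1.    ]] 0.75
```

View pics/topcrop.png

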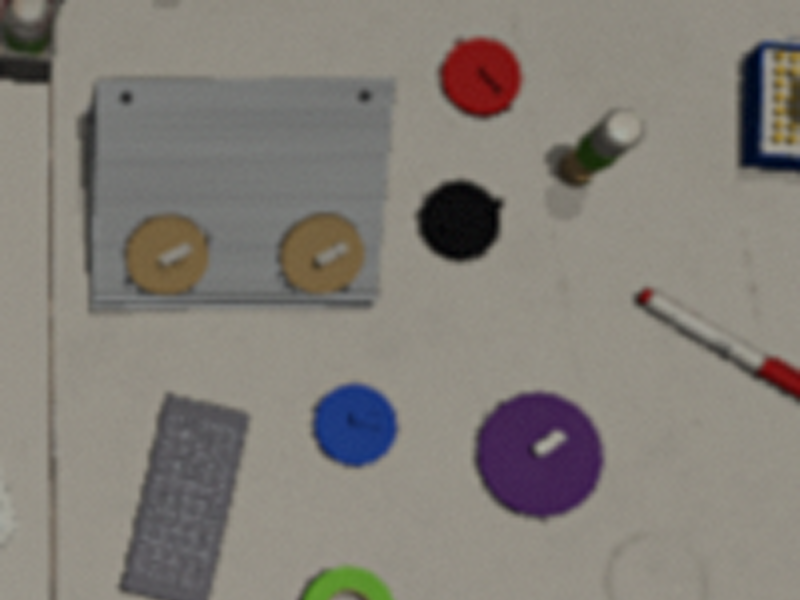

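View pics/topcrop2.png

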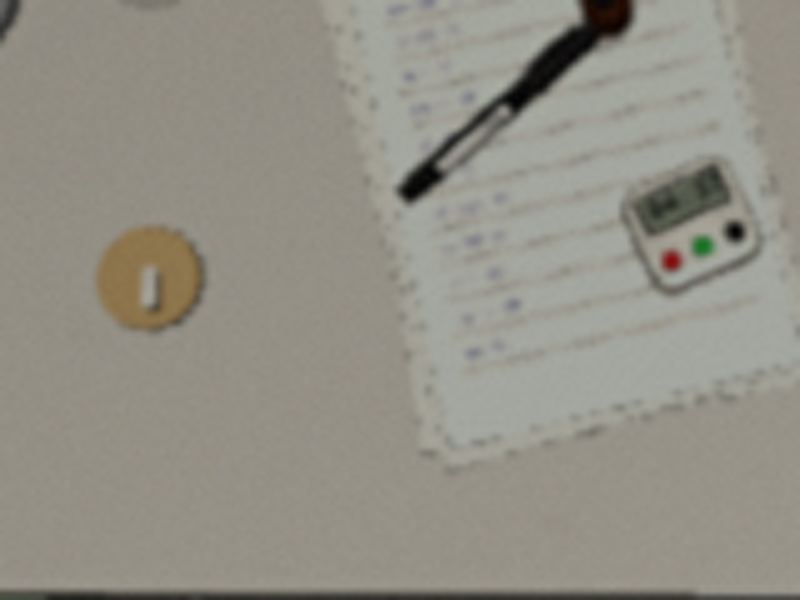

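```bash
python3 - <<'E'
from h import *
np.set_printoptions(precision=4,suppress=True)
p=arm.snapshot('wrist'); s,Rm=tool()
print(Rm.T@(p['position']-s['tool_pos']), Rm.T@R.from_rotvec(p['orientation']).as_matrix())
T=np.array([.44,-.25,.25]); 
W=np.diag([1,-1,-1.])
q=dict(p); q['position']=T+W@(Rm.T@(p['position']-s['tool_pos'])); q['orientation']=R.from_matrix(W@Rm.T@R.from_rotvec(p['orientation']).as_matrix()).as_rotvec()
for n,X in dict(a=[.6,-.132,.04],b=[.604,-.2375,.04],big=[.47,-.394,.014],plate=[.437,-.146,.01],blue=[.49,-.267,.014],dk=[.72,-.18,.1]).items(): print(n,proj(q,np.array(X)))
d=W.T@0+0 if False else None
print((Rm.T@(T-s['tool_pos']))*100, Rm.T@np.array([1,0,0]))
E
```

```text
[ 0.0824 -0.0004 -0.141 ] [[-0.0002  0.953   0.3031]
 [ 1.      0.0001  0.0005]
 [ 0.0004  0.3031 -0.953 ]]
a [167.1528   8.8255]
b [303.2895   2.9229]
big [473.5733 172.745 ]
plate [212.0518 206.4425]
blue [337.9143 150.9012]
dk [ 190.4402 -268.9396]
[ 33.1885 -14.3012  -0.6273] [0.9432 0.3323 0.    ]
```

```bash
python3 -m jog '[5.5,-1.5,-1,0.05,9, 11,-3,-2,0.12,9, 16.5,-4.5,-3,0.2,9, 22,-6,-4,0.27,9, 27.5,-7.5,-5,0.34,9, 33,-9,-5.7,0.34,9, 38.2,-10.4,-5.7,0.34,9, 38.2,-10.4,-5.7,0.34,9]' 10; python3 - <<'E'
from h import *
np.set_printoptions(precision=4,suppress=True)
p=arm.snapshot('wrist'); s,Rm=tool(); cv2.imwrite('pics/w1.png',p['color'][:,:,::-1])
print(s['time_s'],s['tool_pos'],s['q'],Rm)
for n in ('dish_a','big_dish','count_plate','deck'):
    for r in arm.find_in(n,p):
        X=world(p,r['xyz']); print(n,round(r['conf'],2),X,proj(p,X).round())
E
```

```text
time_s: 1.8
tool_pos: [0.5025, -0.2676, 0.3003]
tool_rot: [-3.141, -0.006, -0.001]
ft_force: [-0.5, -0.5, 0.5]
width: 0.0901
1.85 [ 0.5011 -0.269   0.3003] [-0.6272  0.3891  1.2972 -0.0003  1.456   0.9416] [[ 1.      0.002  -0.0007]
 [ 0.002  -1.      0.0002]
 [-0.0007 -0.0002 -1.    ]]
dish_a 0.83 [ 0.6372 -0.3419  0.0037] [394.  59.]
dish_a 0.69 [ 0.5994 -0.1374  0.0408] [181.  97.]
dish_a 0.67 [ 0.6058 -0.2431  0.049 ] [293.  90.]
dish_a 0.66 [ 0.4901 -0.267   0.0083] [319. 204.]
big_dish 0.61 [ 0.4736 -0.3914  0.0094] [431. 220.]
count_plate 0.83 [ 0.4467 -0.1461  0.0156] [210. 244.]
count_plate 0.7 [ 0.6055 -0.2433  0.0467] [293.  90.]
deck 0.7 [ 0.6344 -0.1819  0.0626] [221.  53.]
```

View pics/w1.png

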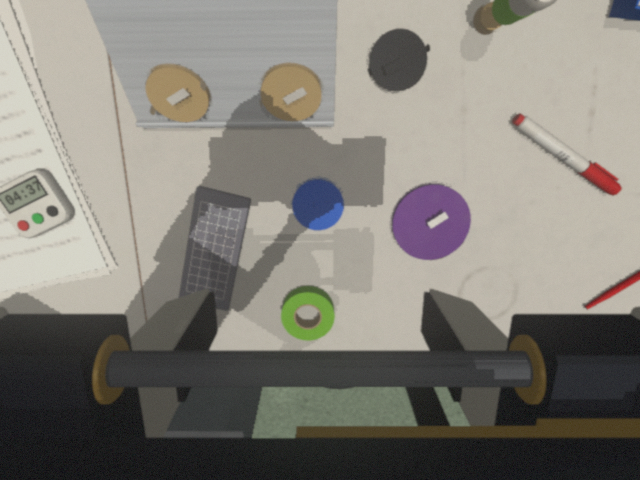

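```bash
cat >> h.py <<'E'
from scipy.optimize import least_squares
def cyl(c,axis,r,h,n=90):
    axis=np.asarray(axis)/np.linalg.norm(axis); e1=np.cross(axis,[0,1,0]); e1/=np.linalg.norm(e1); e2=np.cross(axis,e1)
    t=np.linspace(0,2*np.pi,n,endpoint=False); ring=r*(np.cos(t)[:,None]*e1+np.sin(t)[:,None]*e2)
    return np.vstack([c+ring,c+ring+h*axis])
def hullcent(p,P):
    h=cv2.convexHull(proj(p,P).astype(np.float32)); M=cv2.moments(h); return np.array([M['m10']/M['m00'],M['m01']/M['m00']]),M['m00'],h
def seg(p,uv,tol=None,win=70,lo=None,hi=None):
    """mask of colour range HSV around pixel, component containing uv"""
    hsv=cv2.cvtColor(np.ascontiguousarray(p['color'][:,:,::-1]),cv2.COLOR_BGR2HSV)
    m=cv2.inRange(hsv,np.array(lo),np.array(hi))
    m=cv2.morphologyEx(m,cv2.MORPH_OPEN,np.ones((3,3),np.uint8))
    n,l,st,ce=cv2.connectedComponentsWithStats(m)
    best=min(range(1,n),key=lambda i:np.hypot(*(ce[i]-uv))+(1e6 if st[i,4]<300 else 0))
    mm=(l==best).astype(np.uint8); cs,_=cv2.findContours(mm,cv2.RETR_EXTERNAL,cv2.CHAIN_APPROX_NONE)
    c=cv2.convexHull(max(cs,key=cv2.contourArea)); M=cv2.moments(c)
    return np.array([M['m10']/M['m00'],M['m01']/M['m00']]),M['m00'],c
def fitflat(p,uv,r,h,zb,lo,hi,axis=(0,0,1)):
    ce,A,c=seg(p,uv,lo=lo,hi=hi)
    x0=onz(p,*ce,zb+h)[:2]
    f=lambda x: hullcent(p,cyl(np.array([x[0],x[1],zb]),axis,r,h))[0]-ce
    s=least_squares(f,x0,diff_step=1e-4); X=np.array([*s.x,zb])
    return X, A/hullcent(p,cyl(X,axis,r,h))[1], ce
OR=([8,60,60],[28,255,255]); PU=([130,80,30],[170,255,255])
E
python3 - <<'E'
from h import *
np.set_printoptions(precision=4,suppress=True)
p=arm.snapshot('wrist')
print('big',fitflat(p,(431,220),.045,.014,0,*PU))
S,C=np.sin(np.radians(35)),np.cos(np.radians(35))
z=.06-.045*S
for n,uv in dict(a=(181,97),b=(293,90)).items(): print(n,fitflat(p,uv,.03,.014,z,*OR,axis=(-S,0,C)))
P1=onz(p,137,125,.022);P2=onz(p,335,124,.022);print('lip',P1,P2,np.arctan2(P1[0]-P2[0],P1[1]-P2[1]))
im=p['color'][:,:,::-1]
cv2.imwrite('pics/w1ab.png',cv2.resize(im[50:150,120:345],(800,356),interpolation=cv2.INTER_CUBIC))
cv2.imwrite('pics/w1big.png',cv2.resize(im[170:320,180:480],(800,400),interpolation=cv2.INTER_CUBIC))
E
```

```text
big (array([ 0.4699, -0.3917,  0.    ]), 0.8194726257603171, array([428.0073, 217.7686]))
a (array([ 0.6059, -0.1339,  0.0342]), 0.7851937287348716, array([172.0824,  89.9297]))
b (array([ 0.6072, -0.2404,  0.0342]), 0.7969331379200612, array([286.0976,  88.1234]))
lip [ 0.5714 -0.0883  0.022 ] [ 0.5717 -0.2871  0.022 ] -0.0017432891172666398
```

View pics/w1ab.png

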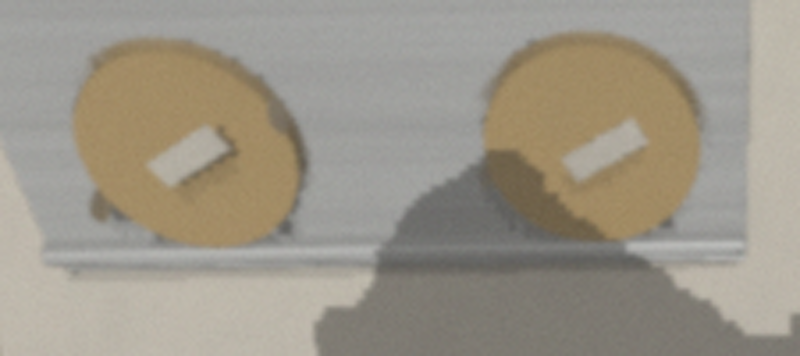

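View pics/w1big.png

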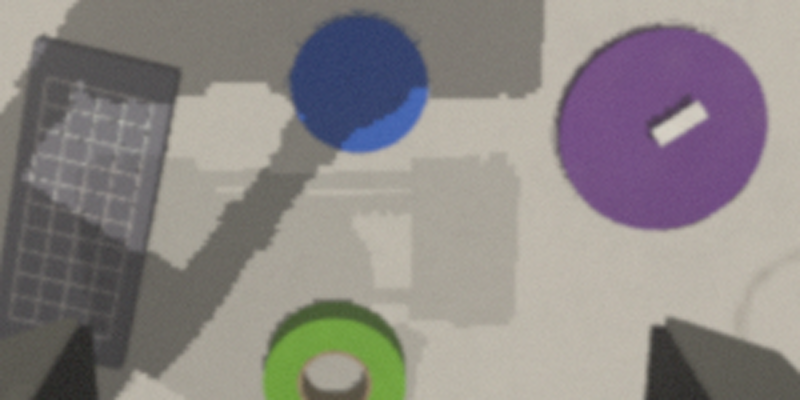

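```bash
python3 - <<'E'
from h import *
np.set_printoptions(precision=4,suppress=True)
p=arm.snapshot('wrist')
im=np.ascontiguousarray(p['color'][:,:,::-1])
S,C=np.sin(np.radians(35)),np.cos(np.radians(35))
def ov(cs,x0,y0,w,h,k,name):
    b=cv2.resize(im[y0:y0+h,x0:x0+w],None,fx=k,fy=k,interpolation=cv2.INTER_CUBIC)
    for c,col in cs: cv2.polylines(b,[((c.reshape(-1,2)-[x0-.5,y0-.5])*k).astype(np.int32)],True,col,1)
    cv2.imwrite(name,b)
hs=[]
X,_,ce=fitflat(p,(431,220),.045,.014,0,*PU); ov([(seg(p,(431,220),lo=PU[0],hi=PU[1])[2],(0,255,0)),(hullcent(p,cyl(X,(0,0,1),.045,.014))[2],(0,0,255))],380,170,110,110,5,'pics/ob.png')
cs=[]
for uv in ((181,97),(293,90)):
    X,_,ce=fitflat(p,uv,.03,.014,.06-.045*S,*OR,axis=(-S,0,C)); cs+=[(seg(p,uv,lo=OR[0],hi=OR[1])[2],(0,255,0)),(hullcent(p,cyl(X,(-S,0,C),.03,.014))[2],(0,0,255))]
ov(cs,130,40,210,100,3.8,'pics/oa.png')
hsv=cv2.cvtColor(im,cv2.COLOR_BGR2HSV)
for u,v in ((431,240),(431,185),(470,220),(181,75),(205,82),(147,108),(147,100)): print((u,v),hsv[v,u])
for n in ('big_dish','dish_a'):
    for r in arm.masks_of(n,p):
        m=r['mask']; vs,us=np.nonzero(m); print(n,r['conf'],us.min(),us.max(),vs.min(),vs.max(),m.sum(),us.mean(),vs.mean())
E
```

```text
(431, 240) [141  99 131]
(431, 185) [141 100 130]
(470, 220) [ 18  24 193]
(181, 75) [ 19  94 162]
(205, 82) [ 30   6 161]
(147, 108) [ 18  60 124]
(147, 100) [ 18  89 164]
big_dish 0.78 388 467 178 255 4781 427.3591298891445 217.15959004392386
dish_a 0.84 289 339 175 226 2113 314.0809275911027 200.70468528159014
dish_a 0.76 364 424 24 88 2969 392.999326372516 55.8019535197036
dish_a 0.67 256 316 59 117 2877 285.7118526242614 87.4577685088634
dish_a 0.58 140 205 60 119 3044 171.68593955321944 89.615308804205
```

View pics/ob.png

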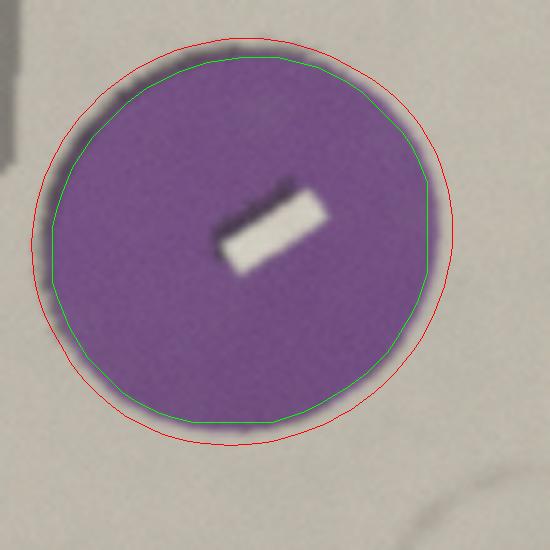

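View pics/oa.png

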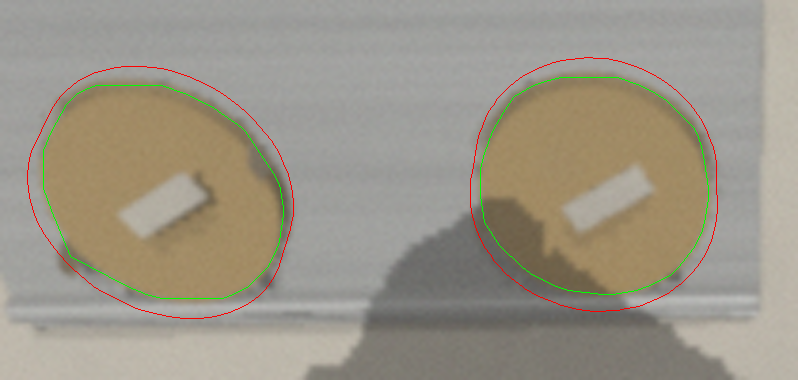

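```bash
python3 -m jog '[0.8,-2.5,5,0,9, 1.8,-5,10,0,9, 2.9,-8.2,16,0,9, 2.9,-8.2,16.5,0,9, 2.9,-8.2,16.5,0,9, 2.9,-8.2,16.5,0,9, 2.9,-8.2,16.5,0,9, 2.9,-8.2,16.5,0,9]'; cat >> h.py <<'E'
def fittop(p,uv,z,lo,hi,r,axis=(0,0,1)):
    """centre of top face; z = height of centre of top face"""
    ce,A,c=seg(p,uv,lo=lo,hi=hi)
    x0=onz(p,*ce,z)[:2]
    f=lambda x: hullcent(p,cyl(np.array([x[0],x[1],z]),axis,r,0))[0]-ce
    s=least_squares(f,x0,diff_step=1e-4); X=np.array([*s.x,z])
    return X, A/hullcent(p,cyl(X,axis,r,0))[1], ce
E
python3 - <<'E'
from h import *
np.set_printoptions(precision=4,suppress=True)
p=arm.snapshot('wrist'); s,Rm=tool(); im=np.ascontiguousarray(p['color'][:,:,::-1]); cv2.imwrite('pics/w2.png',im)
print(s['time_s'],s['tool_pos'],s['ft_force'],s['tool_rot'])
S,C=np.sin(np.radians(35)),np.cos(np.radians(35))
zt=.06-.045*S+.014*C
for y in (-.134,-.24):
    uv=proj(p,np.array([.6,y,zt])); print(uv,fittop(p,uv,zt,*OR,.03,axis=(-S,0,C)))
E
```

```text
time_s: 3.25
tool_pos: [0.5296, -0.1889, 0.1367]
tool_rot: [3.141, -0.003, 0.003]
ft_force: [0.1, 0.9, -0.2]
width: 0.0899
3.3 [ 0.5295 -0.1886  0.1364] [0.0362 0.0436 0.2895] [ 3.1409 -0.0028  0.0018]
[221.2995 136.5205] (array([ 0.6022, -0.1348,  0.0457]), 0.9211066993941618, array([221.3795, 127.62  ]))
[410.595  136.0905] (array([ 0.6034, -0.2383,  0.0457]), 0.9219687817375464, array([408.9145, 125.0897]))
```

View pics/w2.png

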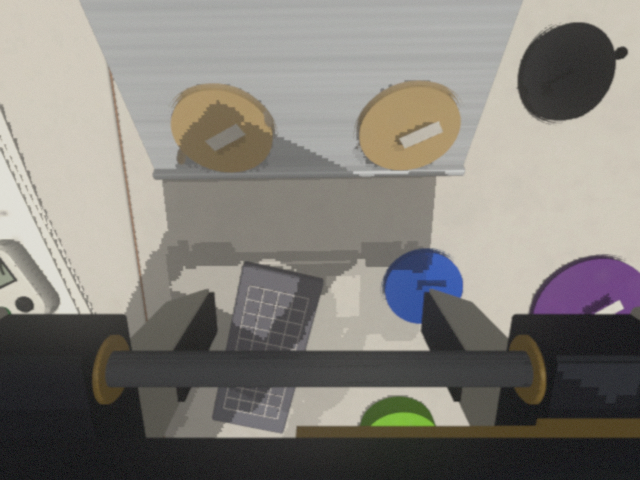

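```bash
python3 - <<'E'
import cv2
im=cv2.imread('pics/w2.png'); cv2.imwrite('pics/w2c.png',cv2.resize(im[70:185,150:480],None,fx=2.4,fy=2.4,interpolation=cv2.INTER_CUBIC))
E
```

```text
(no output)
```

View pics/w2c.png

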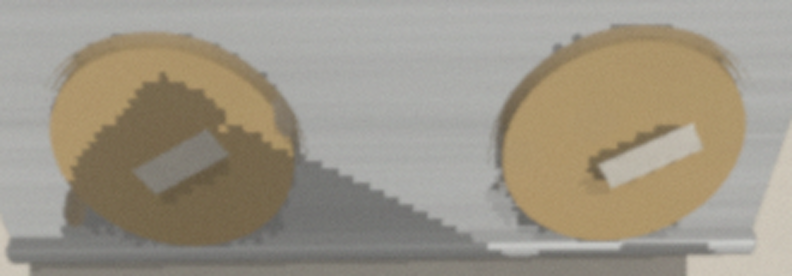

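```bash
python3 - <<'E'
from h import *
np.set_printoptions(precision=4,suppress=True)
p=arm.snapshot('wrist')
for u,v in ((156,168),(156,178),(462,167),(462,176)): print(onz(p,u,v,.022))
im=np.ascontiguousarray(p['color'][:,:,::-1]); 
# overlay model deck for xc
S,C=np.sin(np.radians(35)),np.cos(np.radians(35))
k=2.4
b=cv2.resize(im[70:190,150:480],None,fx=k,fy=k,interpolation=cv2.INTER_CUBIC)
for xc,col in ((.640,(0,0,255)),(.648,(0,255,0))):
    D=lambda x,y,z: np.array([xc+x*C-z*S,-.1865+y,.06+x*S+z*C])
    for (x,z) in ((-.075,0),(-.075,.006),(-.08,.006)):
        q=proj(p,np.array([D(x,.1,z),D(x,-.1,z)])); q=((q-[149.5,69.5])*k).astype(int); cv2.line(b,tuple(map(int,q[0])),tuple(map(int,q[1])),col,1)
cv2.imwrite('pics/dk.png',b)
E
```

```text
[ 0.5795 -0.0857  0.022 ]
[ 0.5732 -0.0849  0.022 ]
[ 0.5798 -0.2786  0.022 ]
[ 0.5741 -0.2792  0.022 ]
```

View pics/dk.png

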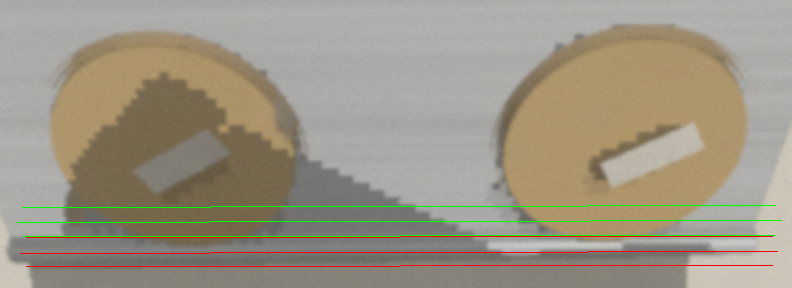

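```bash
python3 -m jog '[4,2.5,0,0,7.6, 7.6,5,0.5,0,7.6, 7.6,5,5,0,7.6, 7.6,5,7.8,0,7.6, 7.6,5,7.8,0,7.6, 7.6,5,7.8,0,5, 7.6,5,7.8,0,5, 7.6,5,7.8,0,5]' 12; python3 - <<'E'
from h import *
s,Rm=tool(); print(s['tool_pos'],s['ft_force'],s['ft_torque'],s['width'],s['time_s'])
p=arm.snapshot('wrist'); cv2.imwrite('pics/w3.png',p['color'][:,:,::-1])
E
```

```text
time_s: 4.35
tool_pos: [0.6051, -0.2382, 0.0578]
tool_rot: [-3.142, 0.002, 0.0]
ft_force: [-1.8, 1.3, 3.8]
width: 0.0591
[ 0.60512572 -0.23819675  0.05784512] [-1.84088752  1.26541858  3.75401311] [0.32509087 0.33678536 0.03753489] 0.059117739185269365 4.35
```

View pics/w3.png

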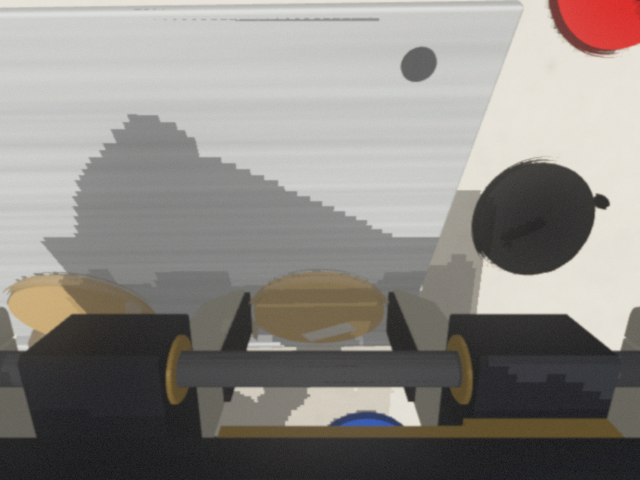

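```bash
python3 -m jog '[0,0,-5,0,5, -2,4,-5,0,5, -5,9.2,-3.5,0,5, -5,9.2,0,0,5, -5,9.2,1.6,0,5, -5,9.2,2.5,0,5, -5,9.2,3.3,0,5, -5,9.2,3.3,0,5]' 8; python3 - <<'E'
from h import *
s,Rm=tool(); print(s['tool_pos'],s['ft_force'],s['ft_torque'],s['width'],s['time_s'])
p=arm.snapshot('wrist'); cv2.imwrite('pics/w4.png',p['color'][:,:,::-1])
E
```

```text
time_s: 5.4
tool_pos: [0.5554, -0.3296, 0.0246]
tool_rot: [-3.141, 0.0, 0.001]
ft_force: [-0.2, 1.1, -0.2]
width: 0.0597
[ 0.55537834 -0.32960964  0.02463789] [-0.21942204  1.05551679 -0.22911662] [0.04845907 0.03057271 0.01655529] 0.059733329855829354 5.4
```

View pics/w4.png

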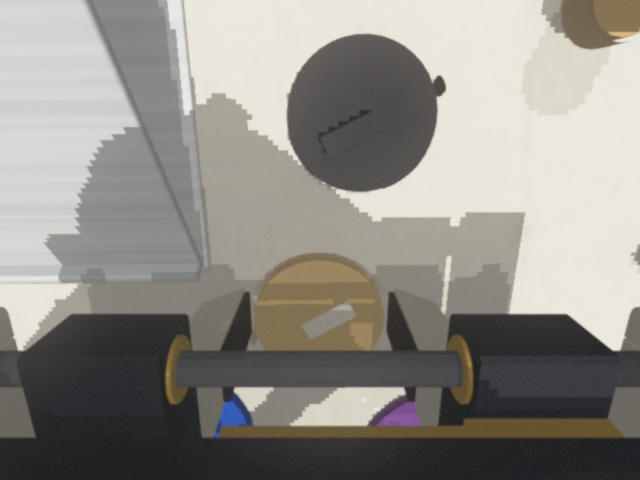

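```bash
cat >> h.py <<'E'
def arcfit(p,z,x0,rng,r=None):
    """fit circle centre (and r) at height z from orange edge going outward at world angles rng (deg, 0=+x,90=+y)"""
    hsv=cv2.cvtColor(np.ascontiguousarray(p['color'][:,:,::-1]),cv2.COLOR_BGR2HSV)
    m=cv2.inRange(hsv,np.array([8,60,40]),np.array([28,255,255]))
    pts=[]
    for a in np.radians(np.arange(*rng)):
        rr=np.arange(.020,.040,.0002); P=np.c_[x0[0]+rr*np.cos(a),x0[1]+rr*np.sin(a),np.full(len(rr),z)]
        uv=np.round(proj(p,P)).astype(int); ok=(uv[:,0]>=0)&(uv[:,0]<640)&(uv[:,1]>=0)&(uv[:,1]<480)
        if not ok.all(): continue
        v=m[uv[:,1],uv[:,0]]>0
        if v[:10].mean()<.8: continue
        k=np.nonzero(~v)[0]
        if len(k): pts.append(P[k[0],:2])
    pts=np.array(pts)
    f=lambda q: np.hypot(pts[:,0]-q[0],pts[:,1]-q[1])-(q[2] if r is None else r)
    s=least_squares(f,[*x0[:2],.029][:3 if r is None else 2],loss='soft_l1',f_scale=.0005)
    return s.x,len(pts),np.sqrt(np.mean(s.fun**2))
E
python3 - <<'E'
from h import *
np.set_printoptions(precision=4,suppress=True)
p=arm.snapshot('wrist')
print(arcfit(p,.014,[.555,-.33],(-60,61,3)),arcfit(p,.014,[.555,-.33],(-60,61,3),.029))
print(fittop(p,(362,112),.014,[0,0,0],[180,255,80],.03))
E
```

```text
(array([ 0.5591, -0.3292,  0.0256]), 41, np.float64(0.0003052476094856822)) (array([ 0.5553, -0.329 ]), 41, np.float64(0.0008280288343123797))
(array([ 0.6306, -0.3447,  0.014 ]), 0.16964766990882701, array([360.9753, 128.4761]))
```

```bash
python3 -m jog '[0,0,0,0,7.6, 0,0,0,0,7.6, 0,0,-4,0,7.6, -3,1,-9,0,7.6, -7,2,-14,0,7.6, -11.5,3,-18,0,7.6, -11.5,3,-18,0,7.6, -11.5,3,-18,0,7.6]' 8; python3 - <<'E'
from h import *
np.set_printoptions(precision=4,suppress=True)
p=arm.snapshot('wrist'); s,Rm=tool(); cv2.imwrite('pics/w5.png',p['color'][:,:,::-1])
print(s['tool_pos'],s['time_s'])
uv=proj(p,np.array([.555,-.33,.014])); print(fittop(p,uv,.014,*OR,.03), arcfit(p,.014,[.555,-.33],(0,360,4)))
uv=proj(p,np.array([.47,-.39,.014])); print(fittop(p,uv,.014,*PU,.045))
E
```

```text
time_s: 6.5
tool_pos: [0.4401, -0.3599, 0.2046]
tool_rot: [-3.141, 0.003, -0.0]
ft_force: [-0.3, 0.1, -0.2]
width: 0.0763
[ 0.4403 -0.3595  0.2037] 6.55
(array([ 0.5503, -0.3301,  0.014 ]), 0.8589843906035436, array([280.1935,  74.5554])) (array([ 0.5504, -0.3301,  0.0281]), 90, np.float64(0.000269485619413647))
(array([ 0.4745, -0.3879,  0.014 ]), 0.663958615923772, array([353.4302, 172.6363]))
```

View pics/w5.png

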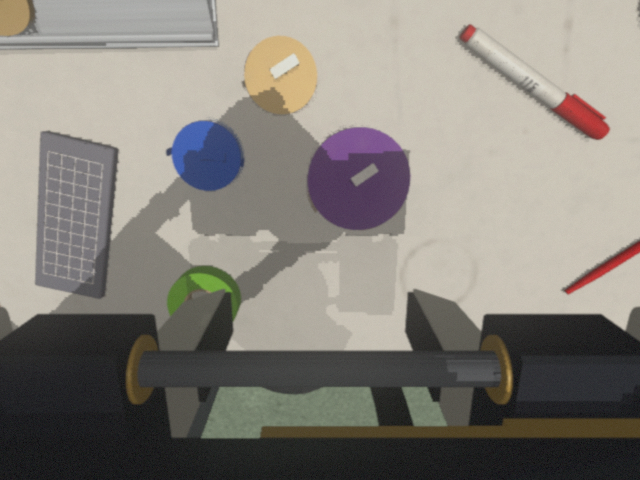

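```bash
python3 - <<'E'
from h import *
np.set_printoptions(precision=4,suppress=True)
p=arm.snapshot('wrist')
C=[(41,131),(117,148),(103,297),(36,283)]
P=np.array([onz(p,u,v,.010) for u,v in C]); print(P,[np.linalg.norm(P[i]-P[(i+1)%4]) for i in range(4)])
for z in (0,.014): print(z,[onz(p,u,v,z) for u,v in ((308,175),(410,175),(358,127),(358,230))])
for z in (0,.014): print(z,[onz(p,u,v,z) for u,v in ((172,155),(243,155),(207,120),(207,190))])
t=arm.snapshot('top')
print('top lip',onz(t,353,236,.02),onz(t,424,235,.02))
for n in ('big_dish','dish_a'):
    for r in arm.masks_of(n,t):
        vs,us=np.nonzero(r['mask']); print(n,r['conf'],us.mean(),vs.mean(),'r',np.sqrt(r['mask'].sum()/np.pi)/507.4*1.39)
E
```

```text
[[ 0.5096 -0.1353  0.01  ]
 [ 0.4961 -0.1944  0.01  ]
 [ 0.3629 -0.1611  0.01  ]
 [ 0.3768 -0.1027  0.01  ]] [np.float64(0.06065468483502446), np.float64(0.13738888556253945), np.float64(0.06006352972474569), np.float64(0.13670871329418877)]
0 [array([ 0.4726, -0.3496,  0.    ]), array([ 0.4725, -0.4368,  0.    ]), array([ 0.512 , -0.3912,  0.    ]), array([ 0.4236, -0.3938,  0.    ])]
0.014 [array([ 0.4746, -0.35  ,  0.014 ]), array([ 0.4745, -0.4337,  0.014 ]), array([ 0.5125, -0.3899,  0.014 ]), array([ 0.4276, -0.3924,  0.014 ])]
0 [array([ 0.4895, -0.235 ,  0.    ]), array([ 0.4894, -0.2949,  0.    ]), array([ 0.5177, -0.267 ,  0.    ]), array([ 0.4597, -0.262 ,  0.    ])]
0.014 [array([ 0.4909, -0.2401,  0.014 ]), array([ 0.4908, -0.2976,  0.014 ]), array([ 0.5179, -0.2708,  0.014 ]), array([ 0.4623, -0.266 ,  0.014 ])]
top lip [ 0.5707 -0.0844  0.02  ] [ 0.574  -0.2826  0.02  ]
dish_a 0.91 444.25071225071224 214.52991452991452 r 0.028956292785351313
dish_a 0.83 371.0487106017192 222.9512893982808 r 0.028873678372239288
dish_a 0.79 449.182119205298 178.63907284768212 r 0.02685918759471279
dish_a 0.61 198.86666666666667 275.031884057971 r 0.02870773631773461
dish_a 0.58 417.769436997319 265.97050938337804 r 0.029849964359663132
```

```bash
python3 - <<'E'
import cv2
im=cv2.imread('pics/w5.png'); cv2.imwrite('pics/w5c.png',cv2.resize(im[20:200,150:430],None,fx=2.8,fy=2.8,interpolation=cv2.INTER_CUBIC))
E
```

```text
(no output)
```

View pics/w5c.png

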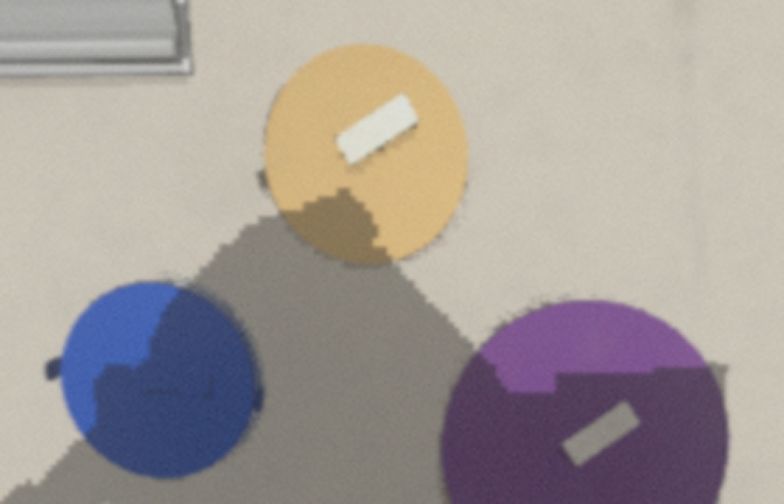

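```bash
python3 -m jog '[4,-1,5,0,7.2, 8,-2,10,0,7.2, 11.5,-3,13,0,7.2, 11.5,-3,18,0,7.2, 11.5,-3,18,0,7.2, 11.5,-3,18,0,5, 11.5,-3,18,0,5, 11.5,-3,18,0,5]' 12
```

```text
time_s: 7.75
tool_pos: [0.5552, -0.3305, 0.0256]
tool_rot: [3.141, -0.002, 0.001]
ft_force: [0.3, -0.7, 0.3]
width: 0.0591
```

```bash
python3 -m jog '[0,0,-4.5,0,5, -4,3,-5,0,5, -8.3,6.1,-5,0,5, -8.3,6.1,-3.5,0,5, -8.3,6.1,-2,0,5, -8.3,6.1,-1.45,0,5, -8.3,6.1,-1.45,0,5, -8.3,6.1,-1.45,0,6.8]' 12; python3 -m jog '[0,0,0,0,7, 0,0,-3,0,7, -1,0,-8,0,7, -4,0,-14,0,7, -6,1.5,-18,0,7, -6,1.5,-18,0,7, -6,1.5,-18,0,7, -6,1.5,-18,0,7]' 12
cat > v.py <<'E'
from h import *
import sys
np.set_printoptions(precision=4,suppress=True)
def view(name,crop=None):
    p=arm.snapshot('wrist'); s,Rm=tool(); im=np.ascontiguousarray(p['color'][:,:,::-1]); cv2.imwrite('pics/'+name+'.png',im)
    print(s['tool_pos'],s['time_s'],s['width']); return p,im
E
python3 - <<'E'
from v import *
p,im=view('w6')
E
```

```text
time_s: 8.75
tool_pos: [0.4728, -0.3906, 0.0391]
tool_rot: [3.142, -0.0, 0.0]
ft_force: [-0.3, 0.2, 0.9]
width: 0.0653
time_s: 9.75
tool_pos: [0.4121, -0.4051, 0.2176]
tool_rot: [-3.139, 0.001, 0.003]
ft_force: [0.4, -0.3, -1.0]
width: 0.0701
[ 0.4122 -0.4052  0.2176] 9.8 0.0700158331260992
```

View pics/w6.png

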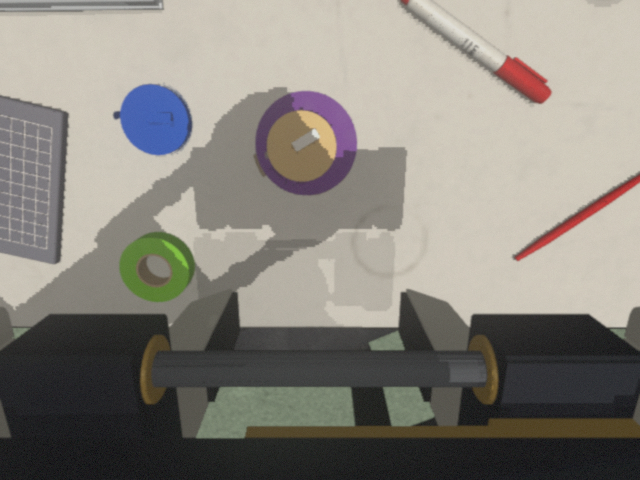

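```bash
cat >> v.py <<'E'
def edges(p,z,x0,lo,hi,r0,r1,step=4,axisang=None):
    """radial edge (last in-colour sample) fit of a circle at height z"""
    hsv=cv2.cvtColor(np.ascontiguousarray(p['color'][:,:,::-1]),cv2.COLOR_BGR2HSV)
    m=cv2.inRange(hsv,np.array(lo),np.array(hi)); pts=[]
    for a in np.radians(np.arange(0,360,step)):
        rr=np.arange(r0,r1,.0002); P=np.c_[x0[0]+rr*np.cos(a),x0[1]+rr*np.sin(a),np.full(len(rr),z)]
        uv=np.round(proj(p,P)).astype(int); ok=(uv>=0).all(1)&(uv[:,0]<640)&(uv[:,1]<480)
        if not ok.all(): continue
        v=m[uv[:,1],uv[:,0]]>0
        if v[:8].mean()<.6: continue
        k=np.nonzero(v)[0][-1]
        if k<len(rr)-1: pts.append(P[k,:2])
    pts=np.array(pts)
    s=least_squares(lambda q: np.hypot(pts[:,0]-q[0],pts[:,1]-q[1])-q[2],[x0[0],x0[1],(r0+r1)/2],loss='soft_l1',f_scale=.0005)
    return s.x,len(pts),float(np.sqrt(np.mean(s.fun**2)))
PU2=([125,40,20],[172,255,255]); OR2=([8,60,40],[28,255,255])
E
python3 - <<'E'
from v import *
p=arm.snapshot('wrist')
print('cam',p['position'])
for z in (0.,.014): print('big',z,edges(p,z,[.47,-.393],*PU2,.036,.055))
for z in (.014,.028): print('dish',z,edges(p,z,[.469,-.39],*OR2,.02,.034))
print([proj(p,np.array(X)) for X in ([.47,-.393,.0],[.47,-.393,.014],[.47,-.393,.028])])
im=p['color'][:,:,::-1]; cv2.imwrite('pics/w6c.png',cv2.resize(im[80:205,240:375],None,fx=4.5,fy=4.5,interpolation=cv2.INTER_CUBIC))
E
```

```text
cam [ 0.4946 -0.4051  0.3585]
big 0.0 (array([ 0.4685, -0.3929,  0.0438]), 88, 0.0002891764836857303)
big 0.014 (array([ 0.4695, -0.3933,  0.0421]), 90, 0.00031796801821577824)
dish 0.014 (array([ 0.468 , -0.3894,  0.029 ]), 90, 0.00029107453790065533)
dish 0.028 (array([ 0.4691, -0.3901,  0.0278]), 90, 0.0002601685824693508)
[array([305.8497, 142.9024]), array([305.297 , 144.0853]), array([304.6986, 145.366 ])]
```

View pics/w6c.png

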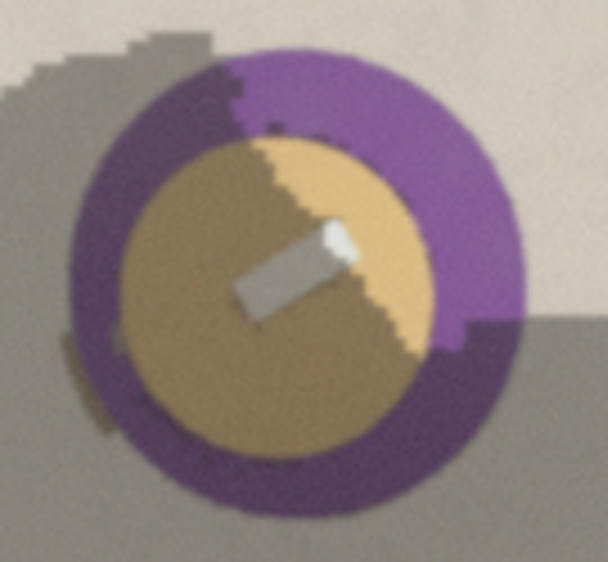

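```bash
python3 -m jog '[2,-0.6,6,0,7.8, 5,-1.18,12,0,7.8, 6,-1.18,16,0,7.8, 6,-1.18,18,0,7.8, 6,-1.18,18,0,7, 6,-1.18,18,0,6.2, 6,-1.18,18,0,5.5, 6,-1.18,18,0,5.5]' 6; python3 -m jog '[6e-9,0,0,0,5.5, 0,0,0,0,7, 0,0,0,0,7.4, 0,0,-4,0,7.4, -2,0,-10,0,7.4, -6,1.18,-16,0,7.4, -6,1.18,-18,0,7.4, -6,1.18,-18,0,7.4]' 6
python3 - <<'E'
from v import *
p,im=view('w7')
print('cam',p['position'])
for z in (0.,.014): print('big',z,edges(p,z,[.47,-.393],*PU2,.036,.055))
for z in (.014,.028): print('dish',z,edges(p,z,[.469,-.393],*OR2,.02,.034))
cv2.imwrite('pics/w7c.png',cv2.resize(im[80:205,240:375],None,fx=4.5,fy=4.5,interpolation=cv2.INTER_CUBIC))
E
```

```text
time_s: 10.85
tool_pos: [0.4725, -0.3949, 0.0405]
tool_rot: [3.14, -0.002, 0.002]
ft_force: [0.2, -0.3, 3.3]
width: 0.0596
time_s: 11.85
tool_pos: [0.4122, -0.4071, 0.2217]
tool_rot: [3.137, -0.003, 0.005]
ft_force: [-0.8, -0.7, 0.1]
width: 0.0734
[ 0.412  -0.4062  0.2196] 11.9 0.0734884180121644
cam [ 0.494  -0.4063  0.363 ]
big 0.0 (array([ 0.4685, -0.3929,  0.0438]), 90, 0.00033673322443704586)
big 0.014 (array([ 0.4694, -0.3934,  0.0421]), 90, 0.0003211288745465005)
dish 0.014 (array([ 0.4681, -0.3941,  0.029 ]), 90, 0.00029548939906385256)
dish 0.028 (array([ 0.4692, -0.3946,  0.0278]), 90, 0.0002700082499708014)
```

View pics/w7c.png

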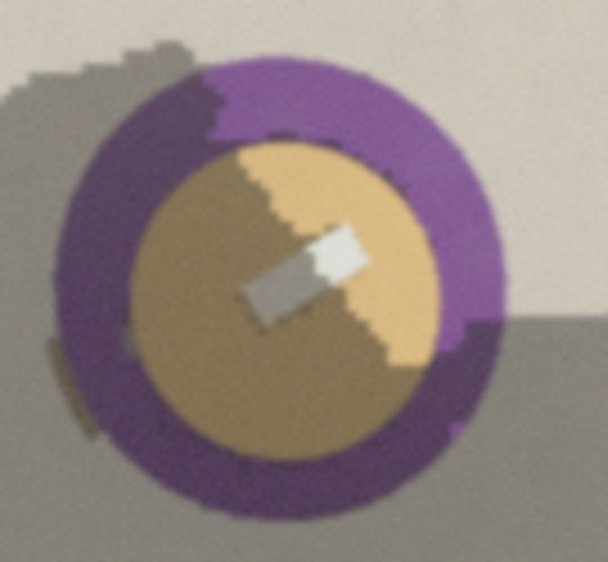

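```bash
python3 -m jog '[3.5,-5,1,0,7.6, 7,-10,2,0,7.6, 10.5,-15,3,0,7.6, 14,-20,4,0,7.6, 17.5,-25,5,0,7.6, 19,-27.1,8,0,7.6, 19,-27.1,11,0,7.6, 19,-27.1,11,0,7.6]' 12
python3 - <<'E'
from v import *
s,_=tool(); print(s['tool_pos'])
p,im=view('w8')
E
```

```text
time_s: 12.9
tool_pos: [0.6002, -0.1335, 0.1047]
tool_rot: [-3.139, -0.0, 0.013]
ft_force: [-1.0, -0.3, -0.5]
width: 0.0762
[ 0.6002 -0.1335  0.1047]
[ 0.6013 -0.1344  0.107 ] 12.95 0.07583286701958067
```

View pics/w8.png

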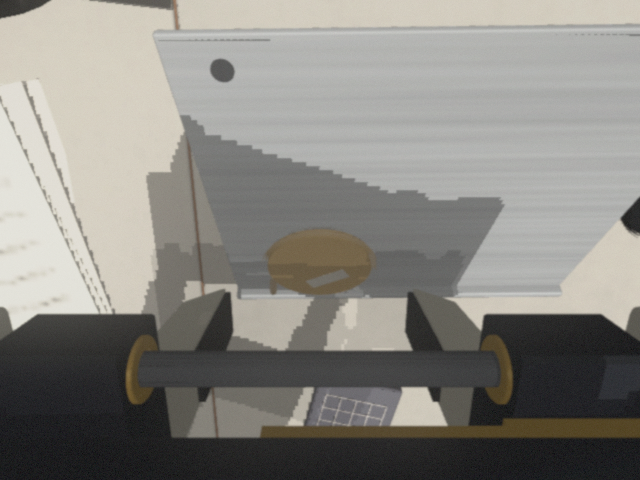

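```bash
python3 -m jog '[0,0,3,0,7.6, 0,0,4.6,0,7.6, 0,0,4.9,0,7.6, 0,0,4.9,0,5, 0,0,4.9,0,5, 0,0,4.9,0,5, 0,0,4.9,0,5, 0,0,4.9,0,5]' 12
```

```text
time_s: 13.95
tool_pos: [0.603, -0.1355, 0.0612]
tool_rot: [3.141, -0.002, 0.003]
ft_force: [0.6, -0.4, 6.4]
width: 0.0587
```

```bash
python3 -m jog '[0,0,-5,0,5, -1,5,-5,0,5, -2,10,-5,0,5, -4,15,-5,0,5, -5,19.5,-4,0,5, -5,19.5,0.3,0,5, -5,19.5,1.8,0,5, -5,19.5,2.6,0,5]' 8
python3 - <<'E'
from v import *
p,im=view('w9')
E
```

```text
time_s: 14.95
tool_pos: [0.5526, -0.3296, 0.034]
tool_rot: [-3.141, 0.001, -0.0]
ft_force: [0.4, -0.9, 2.7]
width: 0.059
[ 0.5525 -0.3295  0.0335] 15.0 0.059137489895953535
```

View pics/w9.png

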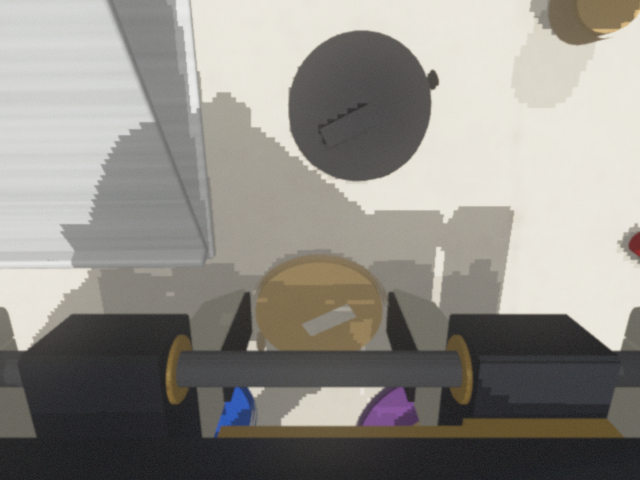

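```bash
python3 -m jog '[0,0,0.4,0,5, 0,0,0.8,0,5, 0,0,0.8,0,5, 0,0,0.8,0,7.2, 0,0,0.8,0,7.2, 0,0,-4,0,7.2, -3,1,-9,0,7.2, -8,2,-14,0,7.2]' 8
python3 -m jog '[-3.2,1,-3.1,0,7.2, -3.2,1,-3.1,0,7.2, -3.2,1,-3.1,0,7.2, -3.2,1,-3.1,0,7.2, -3.2,1,-3.1,0,7.2, -3.2,1,-3.1,0,7.2, -3.2,1,-3.1,0,7.2, -3.2,1,-3.1,0,7.2]'
python3 - <<'E'
from v import *
p,im=view('w10')
print('dish a F',edges(p,.014,[.553,-.33],*OR2,.02,.034))
print('dish b',edges(p,.028,[.469,-.394],*OR2,.02,.034))
print('big',edges(p,.014,[.47,-.393],*PU2,.036,.055))
cv2.imwrite('pics/w10c.png',cv2.resize(im[20:240,150:430],None,fx=2.7,fy=2.7,interpolation=cv2.INTER_CUBIC))
E
```

```text
time_s: 16.0
tool_pos: [0.4781, -0.3491, 0.1695]
tool_rot: [3.141, 0.0, 0.001]
ft_force: [0.1, -1.3, 0.8]
width: 0.0719
time_s: 17.0
tool_pos: [0.4464, -0.3588, 0.1989]
tool_rot: [3.142, -0.002, -0.0]
ft_force: [0.1, 0.2, 0.9]
width: 0.0718
[ 0.4464 -0.3588  0.199 ] 17.05 0.07197946243481364
dish a F (array([ 0.5469, -0.3304,  0.0278]), 87, 0.00025651496704388676)
dish b (array([ 0.4701, -0.3933,  0.0277]), 90, 0.00027713885989261915)
big (array([ 0.4705, -0.392 ,  0.042 ]), 90, 0.00033164258104103125)
```

View pics/w10c.png

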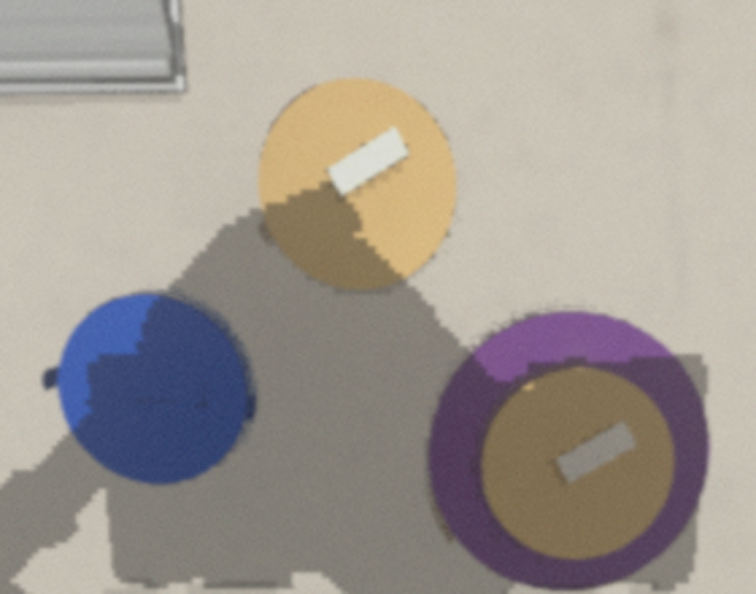

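```bash
python3 -m jog '[4,-1,5,0,7.2, 8,-2,10,0,7.2, 10.4,-2.9,13,0,7.2, 10.4,-2.9,17.3,0,7.2, 10.4,-2.9,17.3,0,7.2, 10.4,-2.9,17.3,0,5, 10.4,-2.9,17.3,0,5, 10.4,-2.9,17.3,0,5]' 12; python3 - <<'E'
from v import *
for i in range(2):
    p=arm.snapshot('wrist'); s,_=tool(); print(s['tool_pos'],s['width'])
E
```

```text
time_s: 18.05
tool_pos: [0.5512, -0.331, 0.0283]
tool_rot: [3.139, -0.002, 0.005]
ft_force: [0.0, -0.7, 6.3]
width: 0.0591
[ 0.5512 -0.3311  0.0283] 0.059318490087608845
[ 0.5512 -0.3311  0.0283] 0.05901802739720551
```

```bash
python3 -m jog '[0,0,-5.5,0,5, -4,3,-6.5,0,5, -7.8,6.3,-6.5,0,5, -7.8,6.3,-6,0,5, -7.8,6.3,-4,0,5, -7.8,6.3,-3.3,0,5, -7.8,6.3,-3.2,0,5, -7.8,6.3,-3.2,0,5]' 12; python3 - <<'E'
from v import *
p,im=view('w11')
s,_=tool(); print(s['ft_force'])
E
```

```text
time_s: 19.15
tool_pos: [0.4729, -0.3928, 0.0585]
tool_rot: [3.141, -0.001, 0.001]
ft_force: [-0.7, -1.4, -0.9]
width: 0.0588
[ 0.4728 -0.3929  0.0586] 19.2 0.05894073490140163
[-0.4697 -0.0084 -0.8391]
```

View pics/w11.png

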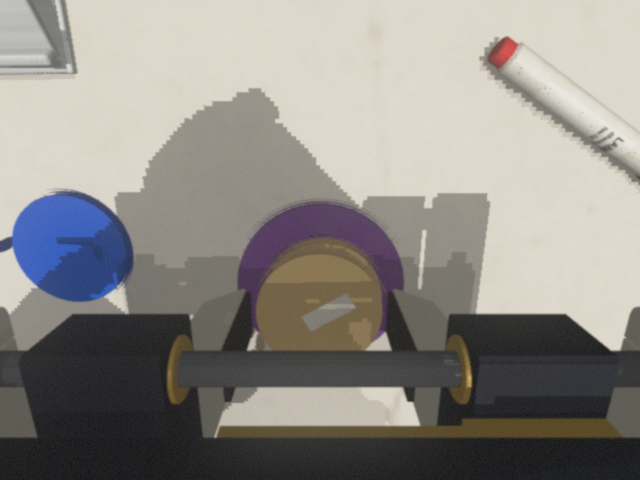

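```bash
python3 -m jog '[0,0.15,0.1,0,5, 0,0.15,0.2,0,5, 0,0.15,0.2,0,6.6, 0,0.15,0.2,0,7.2, 0,0.15,-3,0,7.2, -1,0.5,-8,0,7.2, -4,1,-12.5,0,7.2, -6,1.2,-15,0,7.2]' 12; python3 - <<'E'
from v import *
p,im=view('w12')
print('dish a',edges(p,.042,[.469,-.394],*OR2,.02,.034))
print('big',edges(p,.014,[.47,-.393],*PU2,.036,.055))
cv2.imwrite('pics/w12c.png',cv2.resize(im[80:230,220:400],None,fx=4,fy=4,interpolation=cv2.INTER_CUBIC))
E
```

```text
time_s: 20.2
tool_pos: [0.4118, -0.4054, 0.2106]
tool_rot: [3.139, -0.002, 0.003]
ft_force: [1.0, -0.4, 0.5]
width: 0.0721
[ 0.4106 -0.4065  0.2134] 20.25 0.07193828496427981
dish a (array([ 0.4693, -0.3944,  0.0278]), 90, 0.00030607226236706065)
big (array([ 0.4695, -0.3933,  0.0421]), 90, 0.0002791066400478918)
```

View pics/w12c.png

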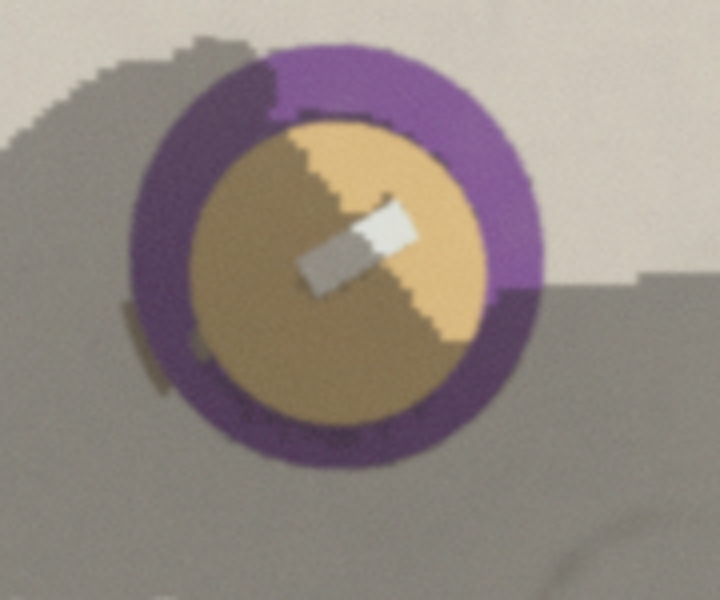

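```bash
python3 -m jog '[0,-6.2,0,0,7.2, 0,-12.4,0,0,7.2, 0,-18.6,0,0,7.2, 0,-24.8,0,0,7.2, 0,-31,0,0,7.2, 0,-37.2,0,0,7.2, 0,-43.4,0,0,7.2, 0,-49.6,0,0,7.2]' 12;  python3 -m jog '[0,-6,0,0,7.2, 0,-12,0,0,7.2, 0,-18,0,0,7.2, 0,-24,0,0,7.2, 0,-24,0,0,7.2, 0,-24,0,0,7.2, 0,-24,0,0,7.2, 0,-24,0,0,7.2]' 12; python3 - <<'E'
from v import *
p,im=view('w13')
uv=proj(p,np.array([.467,.342,.014]));print(uv)
for r in arm.find_in('dish_c',p): X=world(p,r['xyz']); print(r['conf'],X,proj(p,X))
X,_,ce=fittop(p,uv,.014,*OR,.03); print('c',X,edges(p,.014,X[:2],*OR2,.02,.034))
u,v=map(int,ce); cv2.imwrite('pics/w13c.png',cv2.resize(im[max(0,v-70):v+70,u-90:u+90],None,fx=4,fy=4,interpolation=cv2.INTER_CUBIC))
E
```

```text
time_s: 21.25
tool_pos: [0.4127, 0.0934, 0.2078]
tool_rot: [3.142, -0.002, 0.001]
ft_force: [1.5, -0.3, -0.3]
width: 0.0722
time_s: 22.25
tool_pos: [0.4135, 0.3302, 0.2081]
tool_rot: [3.142, -0.005, 0.0]
ft_force: [-0.8, 0.0, -0.0]
width: 0.0719
[0.4135 0.3303 0.2082] 22.3 0.07185874296464957
[304.6814 150.9417]
0.88 [0.4639 0.3429 0.002 ] [304.1532 153.3831]
c [0.4617 0.3421 0.014 ] (array([0.4617, 0.3421, 0.0277]), 90, 0.0002655070720352805)
```

View pics/w13.png

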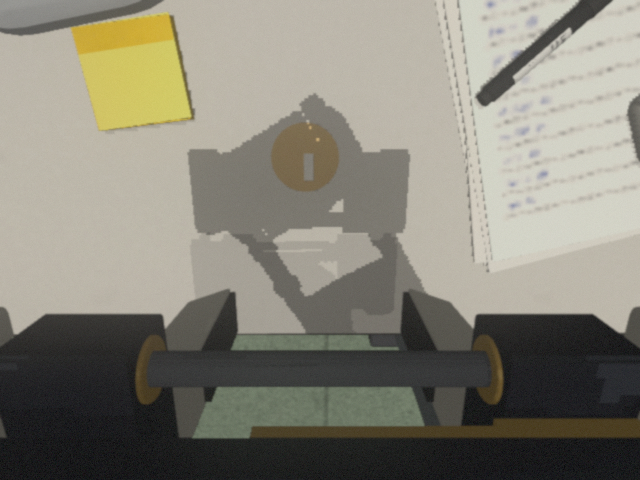

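View pics/w13c.png

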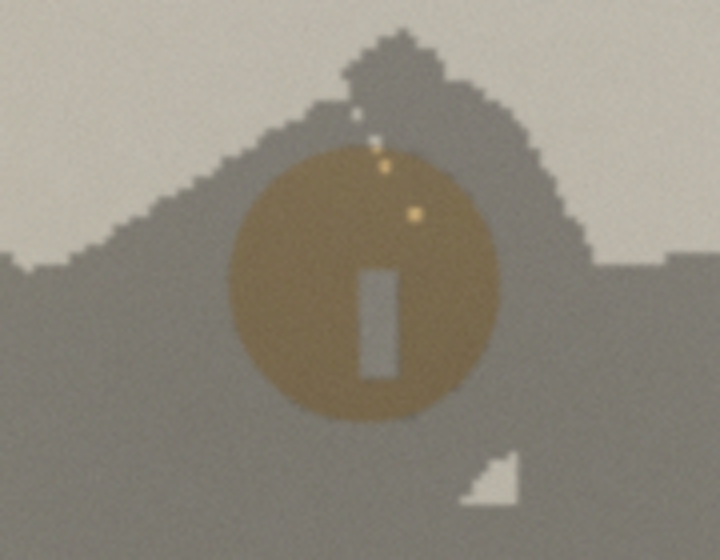

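```bash
python3 -m jog '[2,-0.5,5,0,7.2, 4,-1.15,10,0,7.2, 4.95,-1.15,14,0,7.2, 4.95,-1.15,18.2,0,7.2, 4.95,-1.15,18.2,0,7.2, 4.95,-1.15,18.2,0,5, 4.95,-1.15,18.2,0,5, 4.95,-1.15,18.2,0,5]' 12;
```

```text
time_s: 23.35
tool_pos: [0.4639, 0.3433, 0.028]
tool_rot: [-3.14, 0.002, -0.006]
ft_force: [0.6, -0.8, 7.1]
width: 0.0592
```

```bash
python3 -m jog '[0,0,-6,0,5, 0,5,-8,0,5, 0,11,-8,0,5, 0,17.2,-8,0,5, 0,23.4,-8,0,5, 0,29.6,-8,0,5, 0,35.8,-8,0,5, 0,42,-8,0,5]' 12;  python3 -m jog '[0.2,6.2,0,0,5, 0.4,12.4,0,0,5, 0.6,18.6,0,0,5, 0.7,24.8,0,0,5, 0.7,30,0,0,5, 0.7,31.7,0,0,5, 0.7,31.7,1,0,5, 0.7,31.7,2,0,5]' 12; python3 - <<'E'
from v import *
for i in range(2):
    p=arm.snapshot('wrist'); s,_=tool(); print(s['tool_pos'],s['width'],s['ft_force'])
cv2.imwrite('pics/w14.png',p['color'][:,:,::-1])
E
```

```text
time_s: 24.35
tool_pos: [0.4622, -0.0793, 0.1068]
tool_rot: [3.141, -0.002, 0.003]
ft_force: [1.6, 0.3, 0.1]
width: 0.0589
time_s: 25.35
tool_pos: [0.4688, -0.3924, 0.0852]
tool_rot: [-3.14, -0.0, 0.001]
ft_force: [-0.3, 1.4, -0.2]
width: 0.059
[ 0.4683 -0.3917  0.0837] 0.059206347360169255 [ 0.4898  0.5771 -0.6427]
[ 0.4684 -0.3918  0.0844] 0.05893984462536511 [-0.0482  0.2873  0.329 ]
```

View pics/w14.png

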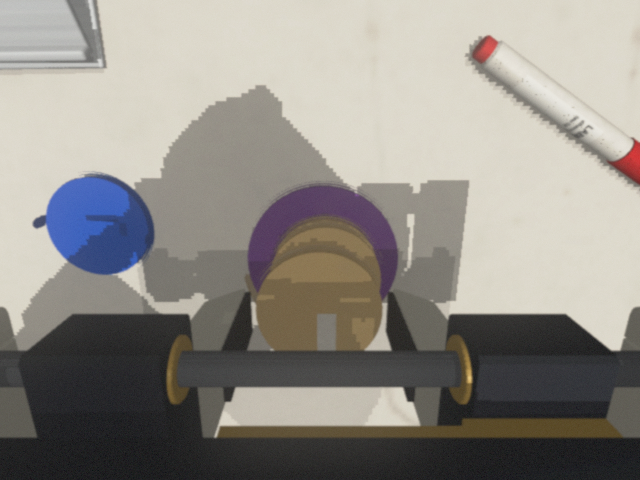

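```bash
python3 -m jog '[0.31,0.25,0.5,0,5, 0.31,0.25,1.1,0,5, 0.31,0.25,1.35,0,5, 0.31,0.25,1.35,0,5, 0.31,0.25,1.35,0,5, 0.31,0.25,1.35,0,6.4, 0.31,0.25,1.35,0,7.2, 0.31,0.25,1.35,0,7.2]' 12; python3 -m jog '[0,0,-3,0,7.2, -1,0.3,-8,0,7.2, -4,0.6,-13,0,7.2, -5.8,0.9,-14,0,7.2, -5.8,0.9,-14,0,7.2, -5.8,0.9,-14,0,7.2, -5.8,0.9,-14,0,7.2, -5.8,0.9,-14,0,7.2]'; python3 - <<'E'
from v import *
p,im=view('w15')
print('dish c',edges(p,.056,[.469,-.394],*OR2,.02,.034))
print('big',edges(p,.014,[.47,-.393],*PU2,.036,.055))
cv2.imwrite('pics/w15c.png',cv2.resize(im[80:230,220:400],None,fx=4,fy=4,interpolation=cv2.INTER_CUBIC))
E
```

```text
time_s: 26.45
tool_pos: [0.4719, -0.3969, 0.0726]
tool_rot: [3.141, -0.002, 0.0]
ft_force: [-1.2, 0.3, 0.3]
width: 0.0715
time_s: 27.45
tool_pos: [0.4142, -0.4054, 0.2114]
tool_rot: [-3.14, 0.001, 0.002]
ft_force: [-0.2, -0.6, -0.2]
width: 0.0719
[ 0.4142 -0.4054  0.2117] 27.5 0.0722265800514283
dish c (array([ 0.4697, -0.3966,  0.0279]), 90, 0.00030912449176165763)
big (array([ 0.4696, -0.3933,  0.0421]), 75, 0.0002670486525729896)
```

View pics/w15.png

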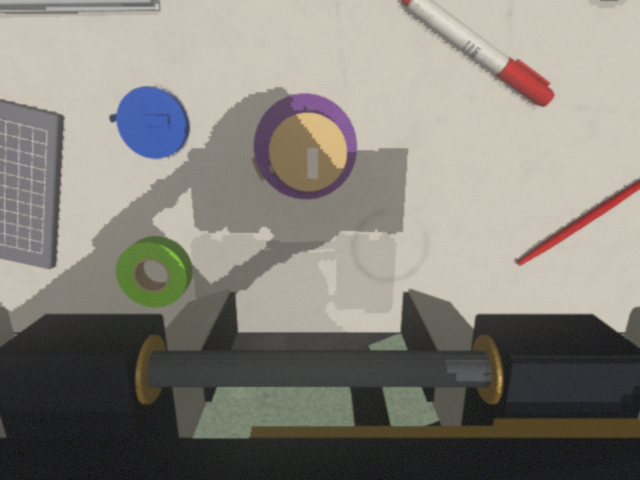

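View pics/w15c.png

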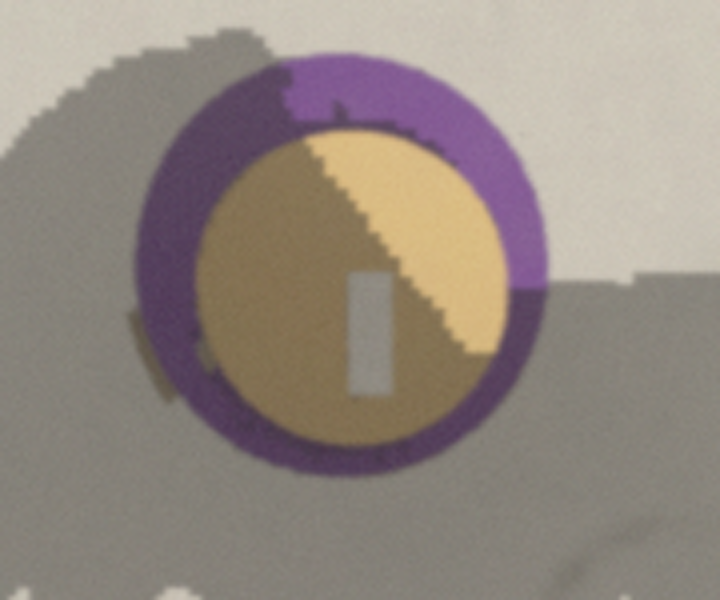

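```bash
python3 -m jog '[2,-0.5,5,0,8, 5,-1.1,10,0,8, 5.95,-1.12,13,0,8, 5.95,-1.12,16,0,8, 5.95,-1.12,17.5,0,8, 5.95,-1.12,17.5,0,7, 5.95,-1.12,17.5,0,6.4, 5.95,-1.12,17.5,0,6.1]' 5; python3 -m jog '[0,0,0,0,5.9, 0,0,0,0,5.7, 0,0,0,0,5.7, 0,0,0,0,5.7, 0,0,0,0,6.4, 0,0,0,0,7.4, 0,0,0,0,7.4, 0,0,-4,0,7.4]'; python3 - <<'E'
from v import *
s,_=tool(); print(s['tool_pos'])
E
```

```text
time_s: 28.5
tool_pos: [0.4739, -0.3953, 0.0389]
tool_rot: [3.14, -0.002, 0.003]
ft_force: [-0.1, -0.6, 0.4]
width: 0.0623
time_s: 29.5
tool_pos: [0.4718, -0.393, 0.0747]
tool_rot: [-3.136, 0.002, 0.008]
ft_force: [0.8, -0.4, 1.1]
width: 0.0743
[ 0.4718 -0.393   0.0747]
```

```bash
python3 -m jog '[0,0,-4,0,7.4, -3,0.5,-9,0,7.4, -5.8,1.1,-13.6,0,7.4, -5.8,1.1,-13.6,0,7.4, -5.8,1.1,-13.6,0,7.4, -5.8,1.1,-13.6,0,7.4, -5.8,1.1,-13.6,0,7.4, -5.8,1.1,-13.6,0,7.4]'; python3 - <<'E'
from v import *
p,im=view('w16')
print('dish c',edges(p,.056,[.469,-.394],*OR2,.02,.034))
print('big',edges(p,.014,[.47,-.393],*PU2,.036,.055))
cv2.imwrite('pics/w16c.png',cv2.resize(im[80:230,220:400],None,fx=4,fy=4,interpolation=cv2.INTER_CUBIC))
E
```

```text
time_s: 30.5
tool_pos: [0.4156, -0.4053, 0.2127]
tool_rot: [-3.141, 0.001, 0.001]
ft_force: [0.3, -0.1, 0.4]
width: 0.0741
[ 0.4156 -0.4054  0.2129] 30.55 0.07389627576984589
dish c (array([ 0.4695, -0.3949,  0.0277]), 90, 0.00025788680619752614)
big (array([ 0.4696, -0.3933,  0.0421]), 84, 0.0002727250634138844)
```

View pics/w16c.png

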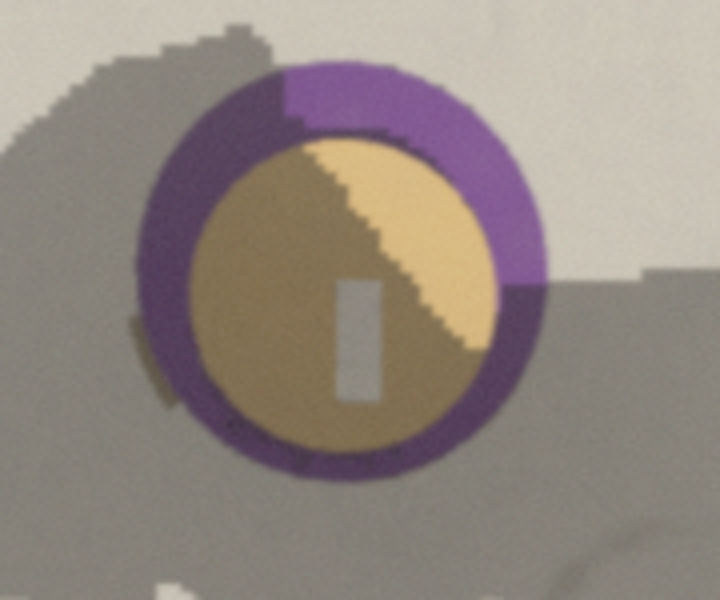

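```bash
python3 -m jog '[-0.5,-6,0,0.06,7.6, -1,-12,0,0.12,7.6, -1.5,-18,0,0.18,7.6, -2,-24.2,0,0.243,7.6, -2,-24.2,0,0.243,7.6, -2,-24.2,0,0.243,7.6, -2,-24.2,0,0.243,7.6, -2,-24.2,0,0.243,7.6]' 20; python3 - <<'E'
from v import *
p,im=view('w17'); s,Rm=tool(); print(Rm[:,0])
for r in arm.masks_of('count_plate',p)[:2]:
    m=r['mask'].astype(np.uint8); cs,_=cv2.findContours(m,cv2.RETR_EXTERNAL,cv2.CHAIN_APPROX_NONE); c=max(cs,key=cv2.contourArea)
    P=np.array([onz(p,u,v,.01)[:2] for u,v in c.reshape(-1,2)]).astype(np.float32)
    print(r['conf'],m.sum(),cv2.minAreaRect(P*1000), cv2.boundingRect(c))
E
```

```text
time_s: 31.55
tool_pos: [0.3958, -0.1646, 0.2133]
tool_rot: [3.118, -0.385, -0.0]
ft_force: [0.9, -0.3, 0.3]
width: 0.076
[ 0.3957 -0.1644  0.2132] 31.6 0.07607720085652396
[ 0.97   -0.2432 -0.0004]
0.84 11393 ((435.5694580078125, -145.560302734375), (59.25050735473633, 138.855712890625), 76.0016098022461) (248, 86, 74, 165)
```

View pics/w17.png

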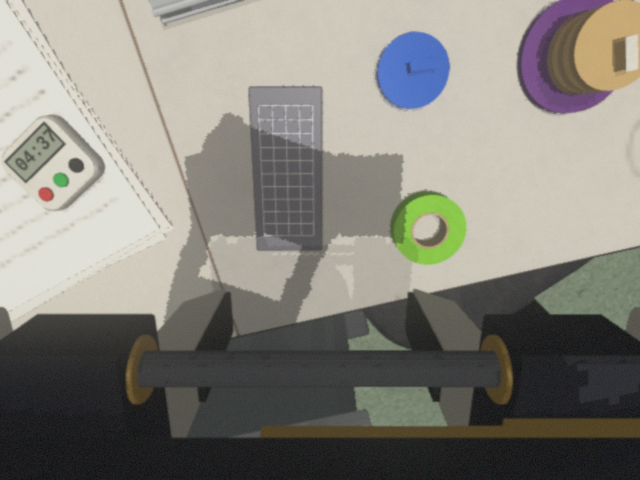

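```bash
python3 -m jog '[1.7,-1.4,6,0,7.6, 3.4,-2.8,12,0,7.6, 3.4,-2.8,16,0,7.6, 3.4,-2.8,18.9,0,7.6, 3.4,-2.8,19.1,0,7.6, 3.4,-2.8,19.1,0,5, 3.4,-2.8,19.1,0,5, 3.4,-2.8,19.1,0,5]' 20
```

```text
time_s: 32.65
tool_pos: [0.4363, -0.1452, 0.0237]
tool_rot: [3.117, -0.383, 0.004]
ft_force: [-1.1, -0.4, 5.3]
width: 0.0593
```

```bash
python3 -m jog '[0,0,-6,0,5, 1,0,-12,-0.05,5, 6,-0.3,-13.6,-0.1,5, 12,-0.7,-13.6,-0.17,5, 17.5,-1,-13.6,-0.243,5, 19.9,-1.1,-13.6,-0.243,5, 19.9,-1.1,-13.6,-0.243,5, 19.9,-1.1,-13.6,-0.243,5]' 20; python3 - <<'E'
from v import *
p,im=view('w18'); s,Rm=tool(); print(Rm[:,0],s['ft_force'])
E
```

```text
time_s: 33.65
tool_pos: [0.6301, -0.1817, 0.1584]
tool_rot: [-3.141, 0.002, 0.002]
ft_force: [0.8, 0.5, -0.0]
width: 0.0593
[ 0.6301 -0.1818  0.1587] 33.7 0.05930803418164975
[ 1.     -0.0014 -0.0009] [-1.0295  0.1291 -1.2304]
```

View pics/w18.png

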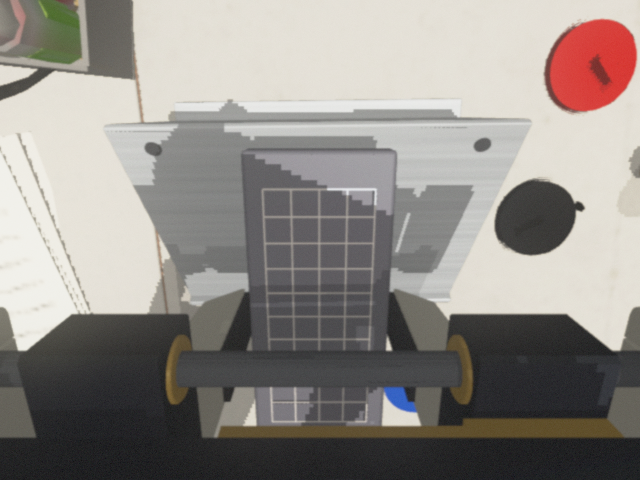

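```bash
python3 -m jog '[0,0,3,0,5, 0.3,0,4,0,5, 0.6,0,5,0,5, 0.9,0,6,0,5, 1.0,0,6.8,0,5, 1.0,0,7.4,0,5, 1.0,0,7.4,0,5, 1.0,0,7.4,0,5]' 12; python3 - <<'E'
from v import *
p,im=view('w19'); s,Rm=tool(); print(Rm[:,0],s['ft_force'],s['ft_torque'])
q=arm.snapshot('scene'); cv2.imwrite('pics/s19.png',cv2.resize(q['color'][150:290,280:460,::-1],None,fx=4,fy=4,interpolation=cv2.INTER_CUBIC))
E
```

```text
time_s: 34.7
tool_pos: [0.6419, -0.1822, 0.0854]
tool_rot: [3.141, -0.002, 0.003]
ft_force: [0.2, -0.6, 5.7]
width: 0.0597
[ 0.6418 -0.1822  0.0853] 34.75 0.05963780103468301
[ 1.     -0.0011  0.0017] [-1.3031  0.0399  5.5147] [0.0632 0.069  0.039 ]
```

View pics/w19.png

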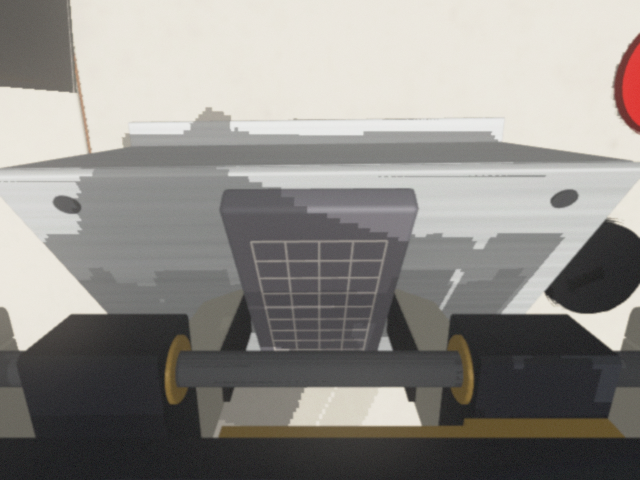

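View pics/s19.png

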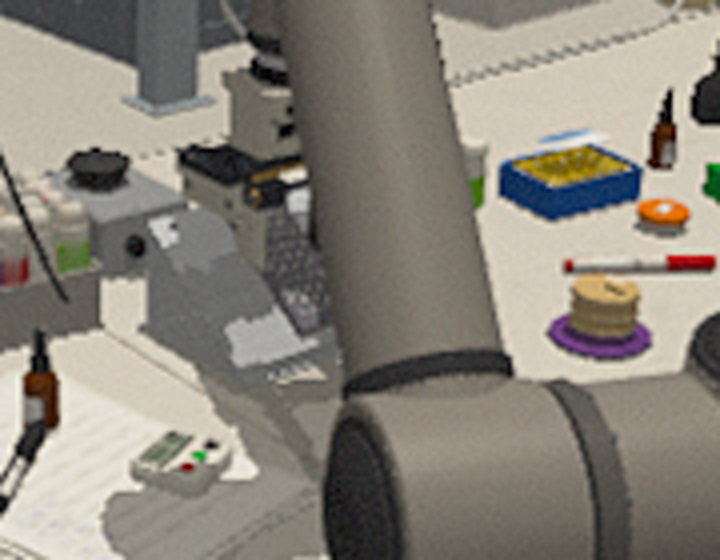

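```bash
python3 -m jog '[-0.2,0,0.15,0,5, -0.4,0,0.3,0,5, -0.6,0,0.42,0,5, -0.8,0,0.55,0,5, -0.9,0,0.6,0,5, -0.9,0,0.6,0,5, -0.9,0,0.6,0,5, -0.9,0,0.6,0,5]' 12; python3 - <<'E'
from v import *
p,im=view('w20'); s,Rm=tool(); print(s['ft_force'],s['ft_torque'])
E
```

```text
time_s: 35.8
tool_pos: [0.6339, -0.1823, 0.0798]
tool_rot: [3.14, -0.002, 0.007]
ft_force: [1.9, 1.0, 6.6]
width: 0.0598
[ 0.6338 -0.1823  0.0798] 35.85 0.05966132493787865
[1.9039 1.0104 6.8622] [ 0.1632 -0.4395  0.063 ]
```

View pics/w20.png

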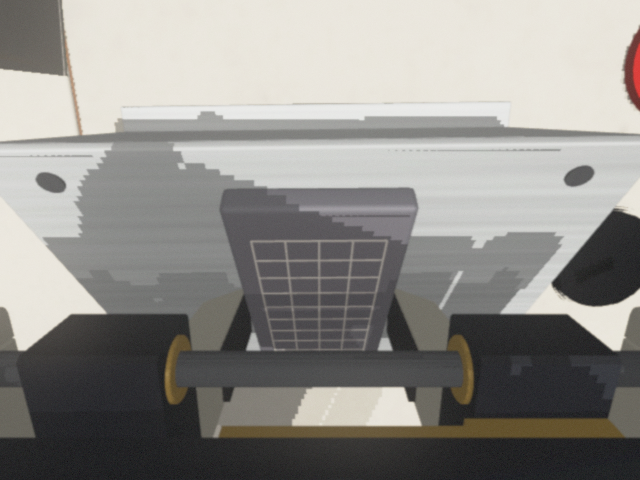

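```bash
python3 -m jog '[-0.15,0,0.1,0,5, -0.3,0,0.2,0,5, -0.4,0,0.25,0,5, -0.4,0,0.25,0,5, -0.4,0,0.25,0,5, -0.4,0,0.25,0,5, -0.4,0,0.25,0,5, -0.4,0,0.25,0,5]' 12; python3 - <<'E'
from v import *
s,Rm=tool(); print(s['tool_pos'],s['ft_force'],s['ft_torque'],s['width'])
E
```

```text
time_s: 36.85
tool_pos: [0.6335, -0.1822, 0.0797]
tool_rot: [3.139, -0.002, 0.022]
ft_force: [11.2, 2.9, 11.3]
width: 0.0599
[ 0.6335 -0.1822  0.0797] [11.2421  2.8683 11.2923] [ 0.6869 -1.9222  0.0895] 0.05989670957091374
```

```bash
python3 -m jog '[0.3,0,-0.15,0,5, 0.3,0,-0.15,0,5, 0.3,0,-0.15,0,6.4, 0.3,0,-0.15,0,7.6, 0.3,0,-0.15,0,7.6, 0.3,0,-4,0,7.6, 0.3,0,-9,0,7.6, -4,0,-12,0,7.6]' 12; python3 -m jog '[-6,0,0,0,7.6, -9,0,0,0,7.6, -9,0,0,0,7.6, -9,0,0,0,7.6, -9,0,0,0,7.6, -9,0,0,0,7.6, -9,0,0,0,7.6, -9,0,0,0,7.6]'; python3 - <<'E'
from v import *
p,im=view('w21')
E
```

```text
time_s: 37.85
tool_pos: [0.5899, -0.1824, 0.1978]
tool_rot: [3.14, -0.0, 0.006]
ft_force: [-0.4, -0.4, 0.2]
width: 0.0761
time_s: 38.85
tool_pos: [0.4983, -0.1818, 0.1958]
tool_rot: [-3.142, 0.002, 0.0]
ft_force: [0.2, -0.6, 0.1]
width: 0.0759
[ 0.4983 -0.1819  0.1959] 38.9 0.075866482651819
```

View pics/w21.png

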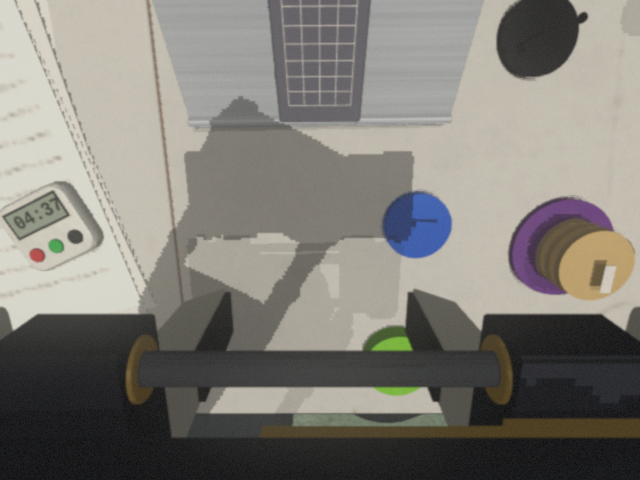

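```bash
python3 - <<'E'
from v import *
im=cv2.imread('pics/w21.png'); cv2.imwrite('pics/w21c.png',cv2.resize(im[0:140,180:470],None,fx=2.7,fy=2.7,interpolation=cv2.INTER_CUBIC))
t=arm.snapshot('top'); cv2.imwrite('pics/t21.png',cv2.resize(t['color'][160:300,330:500,::-1],None,fx=4,fy=4,interpolation=cv2.INTER_CUBIC))
q=arm.snapshot('scene'); cv2.imwrite('pics/s21.png',cv2.resize(q['color'][150:290,280:460,::-1],None,fx=4,fy=4,interpolation=cv2.INTER_CUBIC))
E
```

```text
(no output)
```

View pics/w21c.png

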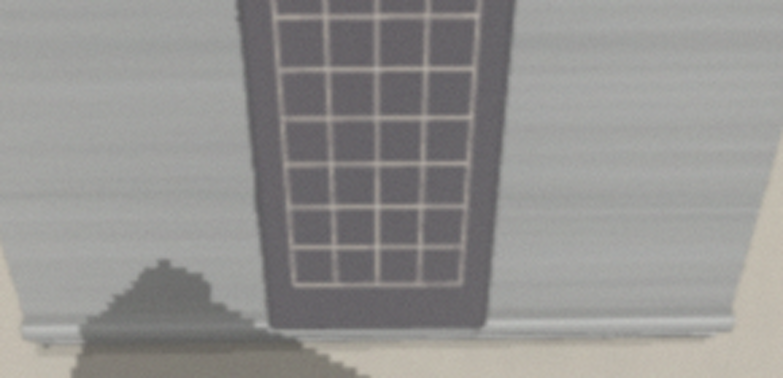

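View pics/t21.png

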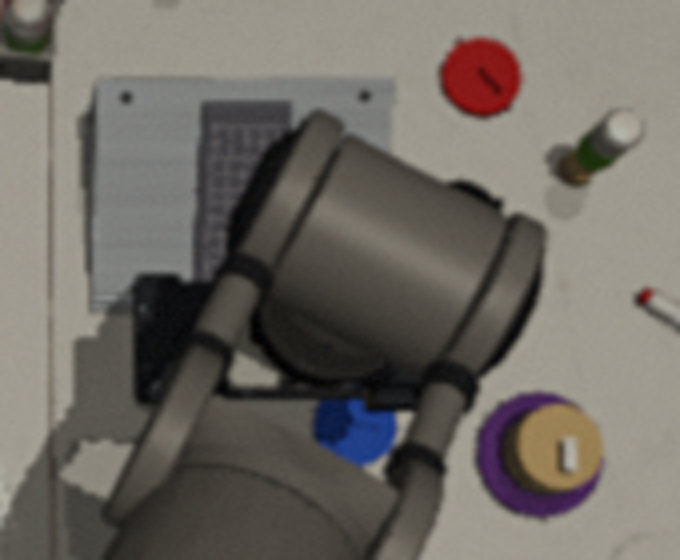

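View pics/s21.png

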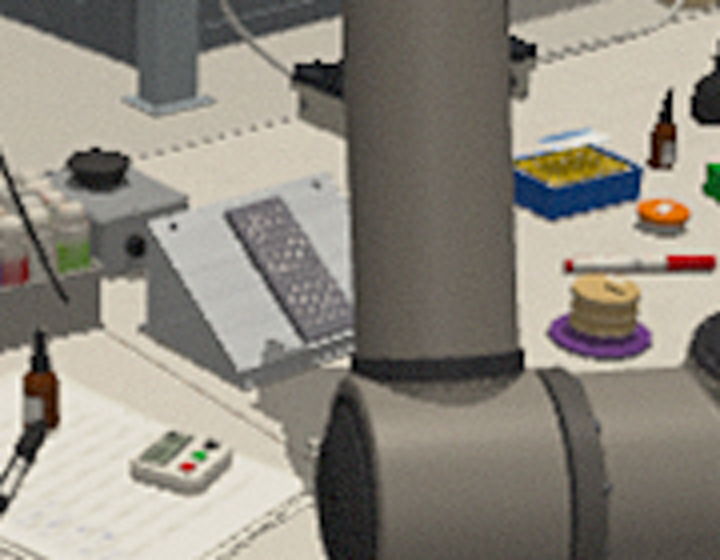

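```bash
python3 - <<'E'
from cell import arm
print(arm.sense()['time_s'],arm.sign_off())
E
```

```text
the job is handed in; nothing more can be done
39.0 None
```

The job is done and was handed in at 39 s of the 72 s allowed. The three small dishes are piled on the large purple dish, and the counting plate leans on the empty stand.

- **Pile:** From the bottom up it is dish_b, dish_a, dish_c. I flattened the two from the stand on the bench before stacking them. My first placements missed: dish_b was 3.2 mm and dish_c 3.3 mm off the large dish's centre. I squeezed each back into line with the jaws.
- **Pile check:** The last view put the top dish 1.6 mm off the large dish's centre, and the scene view shows the pile straight. I left that offset as it is. The large dish stayed put to within about 1 mm, the limit of my measurements.
- **Plate:** It lies grid face out, lengthways up the slope and flush on the deck. It is central to within about 1 mm. I pushed it down until the lip resisted at about 11 N, and the last crop shows the low end against the lip.
- **Disagreements:** The wrist camera read distances about 2% short, so I corrected for that. In two grasps of the dishes lying flat and one on the deck, the tool sat 2–4 mm above where I had commanded it, with 6–7 N upward. I did not find out why, but each grip held.
- **Everything else:** I did not aim at anything else. The black, blue and red look-alikes were still in place in the last pictures, but I did not check every bystander individually.

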